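# Load the sample jack and wind it to focal height

## Task

With the jack still down, put every sample plate lying on the bench into a nest of its own on the jack's platform and press it down past the spring clips so that it lies flat on the nest floor. Only then fit the crank fully down onto the square drive on top of the jack's column and wind it until the platform's top surface is level with the gauge pointer, within 3 mm; finally lift the crank off and stand it upright on its rubber mat, leaving the jack at that height, the plates in their nests and the other things on the bench undisturbed.

Things in the scene. Friction and masses are not known exactly. Their poses are not given: they have to be found in the camera images.
- jack: screw jack fixed to the bench: grey base 200 x 216 x 20 mm; black column 46 x 50 mm, top 135 mm above the bench, 87 mm to +x of the origin; in front of it an aluminium platform (90 mm in x, 216 mm in y, 10 mm thick) that rides up the column. Origin: on the bench under the platform's centre. x from platform to column, y along the row of nests, z up
- nest0 (a point): centre of the floor of the +y end nest, on the platform's flat top surface; axes as the jack's. The three nests are alike, 70 mm apart along y; each takes a plate with 2.2 mm play a side; rims 5 mm high
- nest1 (a point): centre of the floor of the middle nest, on the platform's flat top surface; axes as the jack's. On each nest's +y and -y sides a sprung round steel bar, the clip (34 mm long, 10 mm thick, top 15 mm above the floor), overhangs the plate's edge by about 2 mm
- nest2 (a point): centre of the floor of the -y end nest, on the platform's flat top surface; axes as the jack's. A plate laid in a nest stays up to 14 mm high on its clips until pressed down: 3 to 8 N when level. Let go too soon it may slip askew under one clip; up to 20 N on the puck's top then levels it. Below the clips it lies flat on the floor
- drive (a point): foot of the jack's square drive, on the column's top face, on the screw's axis; the drive is a 14 mm square steel stub standing 22 mm up from here; x and y are the directions of its flats and turn with the screw; z up
- screw (a joint): angle of the jack's screw in rad; grows as the drive turns clockwise seen from above, which raises the platform 10 mm a full turn (0 = lowest, platform top 55 mm above the bench; end stop at 36). It takes about 0.12 N m, a light push of 2 to 3 N at the knob, and stays where it is left
- gauge_tip (a point): tip of the steel gauge pointer, 3 mm thick, clamped on an 8 mm rod that stands beside the platform's -y end; the point lies at the pointer's mid-thickness. The platform's top surface (the height of the nest points) is to be brought to the height of this point
- crank: loose steel crank, 370 g: block 34 x 34 x 28 mm with a square socket (16.5 mm wide, 24 deep) underneath; arm along +x (16 mm wide, upper face at z 34 mm) to an upright free-spinning knob; above the block a 24 mm square grip stub up to z 58 mm. Origin: centre of the block's underside, on the socket axis; z up. Fits the drive in four quarter turns; fully down, the origin is at the drive point
- crank_knob (a point): centre of the top of the crank's knob, 65 mm along x and 76 mm up from the crank's origin; the black knob is 24 mm in diameter and 40 mm tall
- mat: black rubber mat 130 x 130 x 3 mm fixed on the bench, where the crank stands at the start and must stand at the end. Origin: centre of its underside
- plate0: sample plate on the bench: flat steel square 50 x 50 x 6 mm with a black resin puck (30 mm diameter, 25 mm tall) fixed upright at its centre, 31 mm tall in all, about 110 g. Origin: centre of its underside; z up, x and y along its sides. Plates are alike; any fits any nest at any quarter turn. May be absent (None from the start)
- plate1: sample plate on the bench: flat steel square 50 x 50 x 6 mm with a black resin puck (30 mm diameter, 25 mm tall) fixed upright at its centre, 31 mm tall in all, about 110 g. Origin: centre of its underside; z up, x and y along its sides. Plates are alike; any fits any nest at any quarter turn. May be absent (None from the start)
- plate2: sample plate on the bench: flat steel square 50 x 50 x 6 mm with a black resin puck (30 mm diameter, 25 mm tall) fixed upright at its centre, 31 mm tall in all, about 110 g. Origin: centre of its underside; z up, x and y along its sides. Plates are alike; any fits any nest at any quarter turn. May be absent (None from the start)
- jar: small closed white-capped jar, 56 mm across, 60 mm tall; not part of the job, leave alone. Origin: centre of its underside
- eyepiece: black microscope eyepiece standing upright, 42 mm across, 52 mm tall; not part of the job, leave alone. Origin: centre of its underside
- slidebox: grey plastic slide box, 90 x 50 x 30 mm; not part of the job, leave alone. Origin: centre of its underside
Things that resemble listed ones, but are neither listed nor needed, are in the scene too. There is more than one size of the crank; the job needs the middle-sized.

How it is judged:
By the outcome, as a careful person would: the job done as asked, in the order asked, and still so for the second after the job is handed in, with the robot touching nothing.
Of plate0, plate1, plate2 only 2 to 3 are there at a start; the rules pass over those that are not, and their reading is None.
At some moment in a run one of plate0, plate1, plate2 may be knocked a few centimetres aside while the robot is not near it.
It also fails if it takes over 192 s, if anything falls off the work surface, if the arm or the gripper's body presses on something with over 40 N, if the wrist force passes 120 N, or if a joint passes its speed limit or range.

## Robot

A 6-joint arm with a two-finger parallel gripper is mounted at the origin on the work surface. World frame = base frame: x ahead of the robot, y to its left, z up, the work surface at z = 0. Lengths are in m, angles in rad, forces in N, time in s.
With the tool pointing down it reaches from about 0.4 to 0.825 m from the base axis. Payload 7 kg.
Tool frame: the origin (TCP) lies midway between the tips of the shut fingers; the grasp point (between the pads) lies 19 mm behind it (ctrl.grasp_offset is the distance from the TCP to the grasp point, in m); z points along the fingers, y is the line along which they close (so a half turn about z gives the same grasp; the last joint's range is limited). The gripper opens to 88 mm and grips with 3 to 60 N. Pads are 19 mm wide; open, the fingers measure 130 mm over their backs; the gripper's body (78 mm by 193 mm) begins 47 mm behind the grasp point.
Start: joints at [-0.898, 0.359, 0.012, 0, -1.224, -0.288], TCP at [0.253, -0.626, 0.227] pointing down, gripper open.
Joint ranges: [-3.07, 3.07], [-1.43, 2.12], [-1.02, 1.25], [-3.03, 1.67], [-3.05, -0], [-3.03, 3.03]. Speed limits (rad/s): [2.39, 2.39, 3.01, 3.14, 3.14, 3.14].

## Interface

Orientations are given as [roll, pitch, yaw] about the fixed x, y, z axes, in that order (R = Rz(yaw) Ry(pitch) Rx(roll)).
In Python, from cell import ctrl gives the robot as it stands. The module is installed in compiled form; this text tells all that it offers.
- The arm moves only by the tool carry_out, never from a script. Its arguments are lists of equal length, an entry for each row: "translation": the shift along the tool's x, y, z in cm, a list of three; "twist": the turn about the tool's z in degrees; "grip": the opening, from -1 (shut) to 1 (fully open), so that 0 is half open. In form: {"translation": [[dx, dy, dz], ...], "twist": [twist, ...], "grip": [grip, ...]}. A call has 1 to 12 rows; each row shifts and turns the commanded pose from where the row before left it, along the tool's axes as they then stand; what a row does not reach is not made up. A row lasts 1/10 s, in which the tool goes at most 50 mm and 8.59 degrees, less where a joint would pass 70% of its speed; a pose out of reach is approached as far as the arm can. A call is refused whole if a number of a shift passes 5 or a number of a turn 8.59, either way. A call with a gripper value outside its range is refused whole. The fingers move at their own pace and stop on an object; the grip force is fixed at half the most. Time passes only in rows, so rows that do not move let the fingers close. It gives the time, the measured TCP pose, the force, the opening and the grip force at its end, in the units of the state.
- ctrl.get_obs(): the state, without advancing time (a new reading comes with each control period).
- ctrl.camera(name): name is "scene" or "top" or "wrist"; returns the picture (480x640x3 uint8, red, green, blue); there is no depth.
- ctrl.camera_model(name): a dict with "fx", "fy", "cx", "cy" (pixels), "view" (4x4, takes a point from world to camera coordinates). Camera axes: x right, y down, z forward; pixel columns grow to the right and rows downward; lengths in m; the calibration is good to about 2 mm. A picture is of the moment at which its call begins: read the wrist's pose just before it. camera_model takes no time and is no camera call; for the wrist camera it gives the pose at the moment of the call.
- ctrl.hand_in(): hands the job in; it is judged then, once.
The state is a dict: "time_s": time; "joints": joint angles; "dq": joint speeds; "effort": joint torques, N m; "eef_pos": TCP position; "tcp_rot": TCP orientation; "ft_force": force on the tool from outside, world axes, zero at the start; "wrist_torque": the same for the moment, N m; "grip_width": opening from 0.0 (shut) to 1.0 (fully open); "finger_force": force on a finger pad.
Only numpy, scipy, OpenCV 4.12 (cv2) and the standard library are available. Lean on these libraries where they do the work, as an engineer would, in place of code of your own. Each camera call takes 0.05 s, during which the arm holds its last target. There are 200 camera calls.

## Working session

There is one attempt and no reset: what is moved stays moved. The work goes in short steps, Python scripts to look and compute and a tool call to move; the robot and the scene stay as the last step left them, time stands still between calls to the robot, and variables do not carry over. Pictures are saved under pics/ and viewed, at most 14 in all, crops included, and the job is handed in when it is done.

Besides the shell and the picture viewer there is one more tool, called after "Call:" as name(argument=value, ...), one argument or row to a line, values as JSON. carry_out: Moves the arm, as the interface text tells. Its arguments: {"type":"object","properties":{"translation":{"type":"array"},"twist":{"type":"array"},"grip":{"type":"array"}},"required":["translation","twist","grip"]}

```bash
mkdir -p pics
cat > h.py <<'E'
import numpy as np, cv2, time
from cell import ctrl
def snap(n,f):
    m=ctrl.camera_model(n); im=ctrl.camera(n); cv2.imwrite('pics/'+f,im[:,:,::-1]); np.savez('pics/'+f+'.npz',im=im,view=m['view'],k=[m['fx'],m['fy'],m['cx'],m['cy']]); return im,m
def ray(m,u,v):
    V=np.array(m['view']);R=V[:3,:3];c=-R.T@V[:3,3]
    d=R.T@np.array([(u-m['cx'])/m['fx'],(v-m['cy'])/m['fy'],1]); return c,d
def onz(m,u,v,z):
    c,d=ray(m,u,v); return c+d*(z-c[2])/d[2]
def proj(m,p):
    V=np.array(m['view']);q=V[:3,:3]@np.array(p)+V[:3,3]; return m['fx']*q[0]/q[2]+m['cx'],m['fy']*q[1]/q[2]+m['cy']
def load(f):
    d=np.load('pics/'+f+'.npz');k=d['k'];return d['im'],dict(view=d['view'],fx=k[0],fy=k[1],cx=k[2],cy=k[3])
E
python3 - <<'E'
from h import *
print({k:np.round(v,3) for k,v in ctrl.get_obs().items()})
for n in('scene','top'):
    im,m=snap(n,n+'0.png'); c,d=ray(m,320,240); print(n,c,d,m['fx'])
m=ctrl.camera_model('wrist'); c,d=ray(m,320,240); print('wrist',c,d,m['fx'],ray(m,321,240)[1]-d)
E
```

```text
{'time_s': np.float64(0.0), 'joints': array([-0.898,  0.359,  0.011, -0.   , -1.224, -0.288]), 'dq': array([-0.   , -0.001, -0.001, -0.002,  0.001,  0.   ]), 'effort': array([ 0.0000e+00, -5.8271e+01,  2.9305e+01,  6.9970e+00,  7.0000e-03,
       -0.0000e+00]), 'eef_pos': array([ 0.253, -0.625,  0.226]), 'tcp_rot': array([ 3.14 , -0.   , -2.757]), 'ft_force': array([ 0.215, -0.259, -0.095]), 'wrist_torque': array([ 0.024, -0.017,  0.031]), 'finger_force': np.float64(0.0), 'grip_width': np.float64(1.0)}
scene [ 0.9455084  -0.49548444  1.00567424] [-0.32516842  0.42547221 -0.84459105] 489.8486339699268
top [ 0.44935606 -0.03710433  1.04858533] [ 0.10870291 -0.00607386 -0.99442386] 458.8018864642373
wrist [ 0.19208833 -0.64962885  0.38329297] [ 0.20388319  0.10625273 -0.97352927] 384.73725279770946 [-9.76633068e-04  2.40871042e-03  4.48395449e-06]
```

View pics/top0.png

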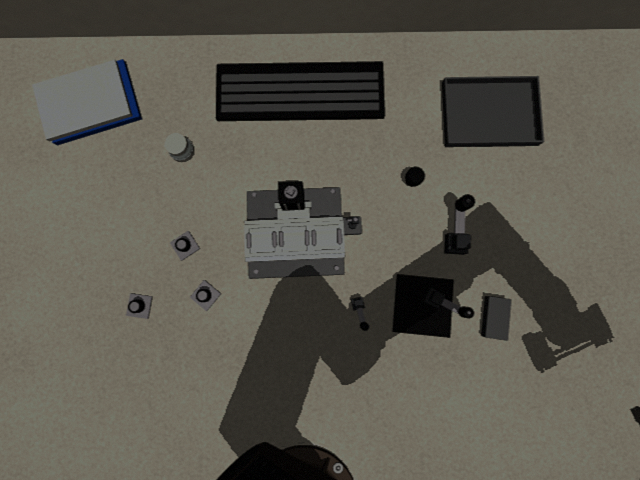

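View pics/scene0.png

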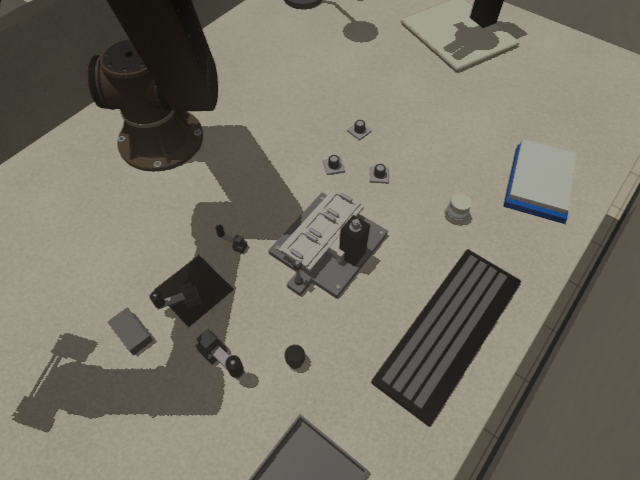

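The top view shows plates near (184,244), (204,294) and (137,305), and the jack platform around (295,240) with its column at (291,192). The gauge is at (353,224). The middle crank is on the mat, block (435,297) and knob (466,312); the small crank is at (360,310) and the large at (460,225).

Run:
```python
from h import *
im,m=load('top0.png'); s,ms=load('scene0.png')
for n,u,v,z in [('p184',183,243,.031),('p204',203.5,293.5,.031),('p137',136.5,305.5,.031),('col',291,191,.14),('platTL',245,219,.055),('platTR',344,218,.055),('platBL',246,260,.055),('platBR',345,259,.055),('baseTL',247,191,.02),('baseTR',341,188,.02),('baseBL',249,277,.02),('baseBR',344,276,.02),('crank blk',434,297,.06),('knob',466,312,.076),('gauge',353,224,.07)]:
    print(n,np.round(onz(m,u,v,z),3))
big=cv2.resize(im[170:320,120:380],(780,450),interpolation=cv2.INTER_CUBIC)
cv2.imwrite('pics/c1.png',cv2.convertScaleAbs(big[:,:,::-1],alpha=1.5))
```

```text
p184 [0.558 0.263 0.031]
p204 [0.445 0.214 0.031]
p137 [0.421 0.361 0.031]
col [0.649 0.015 0.14 ]
platTL [0.606 0.121 0.055]
platTR [ 0.606 -0.096  0.055]
platBL [0.516 0.118 0.055]
platBR [ 0.516 -0.097  0.055]
baseTL [0.677 0.122 0.02 ]
baseTR [ 0.681 -0.093  0.02 ]
baseBL [0.481 0.116 0.02 ]
baseBR [ 0.48  -0.096  0.02 ]
crank blk [ 0.432 -0.284  0.06 ]
knob [ 0.401 -0.345  0.076]
gauge [ 0.59  -0.115  0.07 ]
```

View pics/c1.png

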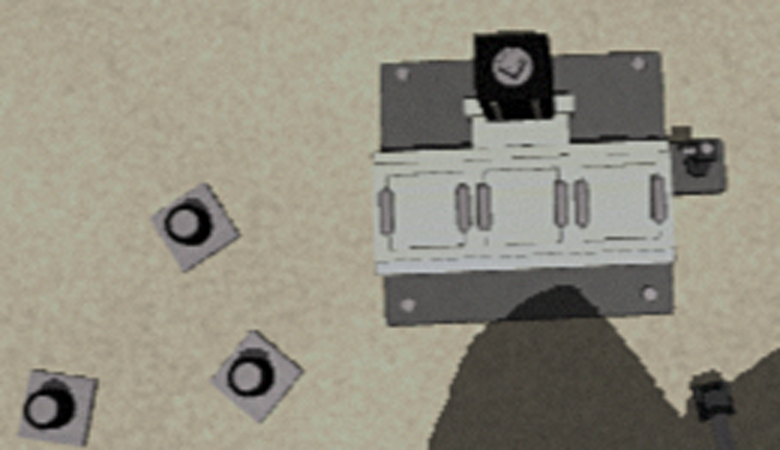

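The crop shows three plates, three nests with six clip bars, and the jack close to axis-aligned at about +1° yaw. Next I move over the plates and look from there.

Call:
carry_out(
  translation=[
    [0, 0, -3],
    [0, 0, -3],
    [0, 0, -3],
    [-1.3, 4, 0],
    [-1.3, 4, 0],
    [-1.3, 4, 0],
    [-1.3, 4, 0],
    [-1.3, 4, 0],
    [-1.3, 4, 0],
    [-1.3, 4, 0],
    [-1.3, 4, 0],
    [-1.3, 4, 0],
  ],
  twist=[7, 7, 7, 0, 0, 0, 0, 0, 0, 0, 0, 0],
  grip=[1, 1, 1, 1, 1, 1, 1, 1, 1, 1, 1, 1],
)

```text
time_s: 1.3
eef_pos: [0.3637, -0.2619, 0.3164]
tcp_rot: [3.141, -0.0, -3.124]
ft_force: [1.5, -0.5, 0.4]
grip_width: 0.999
finger_force: 0.0
```

Call:
carry_out(
  translation=[
    [-1.3, 4, 0],
    [-1.3, 4, 0],
    [-1.3, 4, 0],
    [-1.3, 4, 0],
    [-1.3, 4, 0],
    [-1.3, 4, 0],
    [-1.3, 4, 0],
    [-1.3, 4, 0],
    [-1.3, 4, 0],
    [-1.3, 4, 0],
    [-1.3, 4, 0],
    [0, 0, 0],
  ],
  twist=[0, 0, 0, 0, 0, 0, 0, 0, 0, 0, 0, 0],
  grip=[0.2, 0.2, 0.2, 0.2, 0.2, 0.2, 0.2, 0.2, 0.2, 0.2, 0.2, 0.2],
)

```text
time_s: 2.5
eef_pos: [0.4994, 0.1828, 0.315]
tcp_rot: [-3.141, -0.002, -3.121]
ft_force: [0.5, -0.5, 0.3]
grip_width: 0.602
finger_force: 0.0
```

Run:
```python
from h import *
o=ctrl.get_obs(); print(o['time_s'],o['eef_pos'],o['tcp_rot'],o['grip_width'],np.abs(o['dq']).max())
snap('wrist','w1.png')
```

```text
2.5 [0.49942191 0.18275167 0.31502236] [-3.14064342e+00 -1.70385349e-03 -3.12055006e+00] 0.6023059409008249 0.04686474043007228
```

View pics/w1.png

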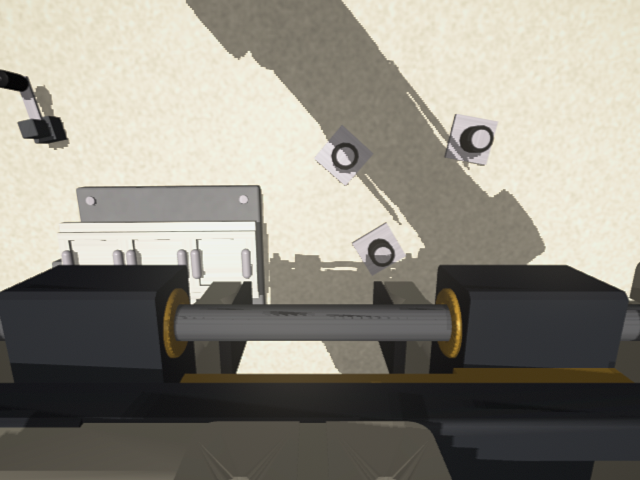

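The wrist view shows the plates at about (345,155), (380,250) and (477,138), and the nests at lower left. I'll zoom in for pucks and corners.

Run:
```python
from h import *
im,m=load('w1.png')
cv2.imwrite('pics/c2.png',cv2.resize(im[100:290,300:510],None,fx=3.1,fy=3.1,interpolation=cv2.INTER_CUBIC)[:,:,::-1])
g=cv2.cvtColor(im,cv2.COLOR_RGB2GRAY)
d=cv2.morphologyEx((g<60).astype(np.uint8),cv2.MORPH_CLOSE,np.ones((3,3)))
for c in cv2.findContours(d,cv2.RETR_EXTERNAL,2)[0]:
    x,y,w,h=cv2.boundingRect(c)
    if 15<w<50 and 15<h<50 and x>280 and y<290: print(x,y,w,h,cv2.minEnclosingCircle(c),np.round(onz(m,x+w/2,y+h/2,.031),4))
```

```text
369 240 25 26 ((381.0, 252.5), 13.463011741638184) [0.5509 0.2663 0.031 ]
332 143 26 25 ((344.71429443359375, 155.2857208251953), 12.734423637390137) [0.439  0.2181 0.031 ]
460 126 33 26 ((476.0, 139.0), 16.55304527282715) [0.4181 0.3628 0.031 ]
```

View pics/c2.png

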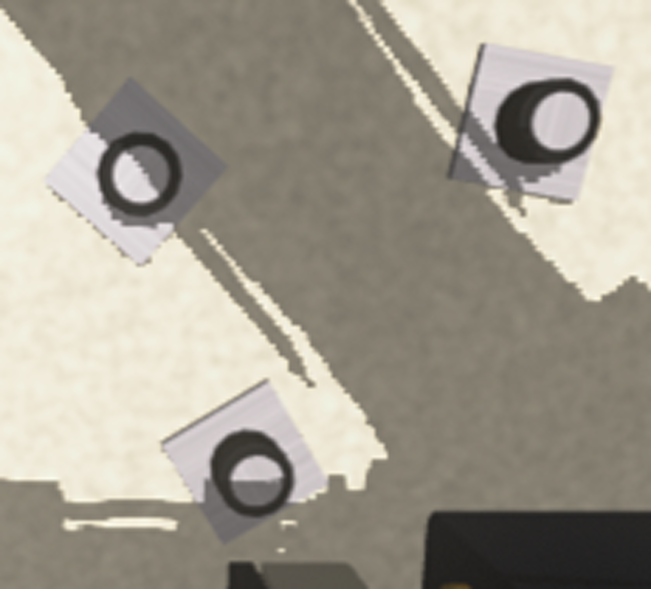

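The crop shows plate A (lower, corners 163,443 / 267,380 / 224,543), B (upper left) and C (upper right), each puck showing a light top disc.

Run:
```python
from h import *
im,m=load('w1.png')
P={'A':((254,476),[(163,443),(267,380),(326,478),(224,543)]),'B':((140,172),[(47,180),(130,78),(227,168),(142,264)]),'C':((564,120),[(484,43),(613,66),(575,202),(449,177)])}
for n,(t,cs) in P.items():
    f=lambda p,z: onz(m,300+p[0]/3.1,100+p[1]/3.1,z)
    q=[f(c,.006)[:2] for c in cs]
    an=[np.degrees(np.arctan2(*(q[(i+1)%4]-q[i])[::-1]))%90 for i in range(4)]
    print(n,'top',np.round(f(t,.031),4),'ctr',np.round(np.mean(q,0),4),'sides',[round(float(np.linalg.norm(q[(i+1)%4]-q[i])),4) for i in range(4)],'ang',np.round(an,1))
for n,u,v in [('edgeR',256,222),('edgeL',58,234),('baseR',260,187),('baseL',80,188)]: print(n,onz(m,u,v,.055 if n[0]=='e' else .02))
```

```text
A top [0.5515 0.2668 0.031 ] ctr [0.5523 0.2676] sides [0.0481, 0.0479, 0.0489, 0.0497] ang [33.6 33.8 35.7 33. ]
B top [0.439  0.2183 0.031 ] ctr [0.4399 0.2191] sides [0.0484, 0.0498, 0.0481, 0.0487] ang [51.5 50.1 50.2 50.5]
C top [0.4177 0.3688 0.031 ] ctr [0.4181 0.3668] sides [0.0495, 0.0505, 0.0499, 0.0493] ang [81.8 81.2 80.5 80.8]
edgeR [0.51218435 0.12111768 0.055     ]
edgeL [ 0.53050527 -0.09905177  0.055     ]
baseR [0.47712806 0.12127393 0.02      ]
baseL [ 0.4828456 -0.0892502  0.02     ]
```

Call:
carry_out(
  translation=[
    [0, 0, 0],
    [0, 0, 0],
    [0, 0, 0],
    [0, 0, 0],
    [-1.8, 0.8, 4],
    [-1.8, 0.8, 4],
    [-1.8, 0.8, 4],
    [-1.8, 0.8, 4],
    [-1.8, 0.8, 4],
    [0, 0, 4],
    [0, 0, 0],
    [0, 0, 0],
  ],
  twist=[-8.2, -8.2, -8.2, -8.2, 0, 0, 0, 0, 0, 0, 0, 0],
  grip=[0.2, 0.2, 0.2, 0.2, 0.2, 0.2, 0.2, 0.2, 0.2, 0.2, 0.2, 0.2],
)

```text
time_s: 3.75
eef_pos: [0.5511, 0.2614, 0.077]
tcp_rot: [-3.141, -0.002, -2.551]
ft_force: [-0.3, -0.2, 1.1]
grip_width: 0.6
finger_force: 0.0
```

```bash
cat >> h.py <<'E'
from scipy.spatial.transform import Rotation as Rn
def go(x,y,z,yaw=None):
    o=ctrl.get_obs(); r=o['tcp_rot']; Y=r[2] if yaw is None else np.radians(yaw)
    R=Rn.from_euler('xyz',[np.pi,0,Y]).as_matrix()
    print('t %.2f'%o['time_s'],'pos',np.round(o['eef_pos'],4),'rpy deg',np.round(np.degrees(r),2),'F',np.round(o['ft_force'],1),'w %.3f'%o['grip_width'])
    print('cm tool',np.round(100*R.T@(np.array([x,y,z])-o['eef_pos']),2),'twist',round(float((np.degrees(r[2]-Y)+180)%360-180),2))
E
python3 - <<'E'
from h import *
go(.5517,.267,.017,-146)
im,m=snap('wrist','w2.png'); print(proj(m,[.5515,.2668,.031]))
cv2.imwrite('pics/c3.png',im[150:480,100:540,::-1])
E
```

```text
t 3.75 pos [0.5511 0.2614 0.077 ] rpy deg [-1.7996e+02 -9.0000e-02 -1.4616e+02] F [-0.3 -0.2  1.1] w 0.600
cm tool [-0.36  0.43  6.  ] twist -0.16
(np.float64(318.54221584836), np.float64(277.01935665553367))
```

View pics/c3.png

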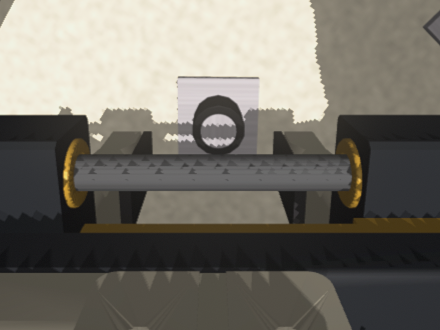

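The puck's top disc is at full-image (318,280) and the plate edges run square with the tool. That agrees with the prediction, so I descend and grip.

Call:
carry_out(
  translation=[
    [-0.45, 0.43, 0],
    [0, 0, 2],
    [0, 0, 2],
    [0, 0, 2],
    [0, 0, 0],
    [0, 0, 0],
    [0, 0, 0],
    [0, 0, 0],
    [0, 0, 0],
    [0, 0, -2],
    [0, 0, -3],
    [0, 0, -3],
  ],
  twist=[0, 0, 0, 0, 0, 0, 0, 0, 0, 0, 0, 0],
  grip=[0.2, 0.2, 0.2, 0.2, 0.2, -1, -1, -1, -1, -1, -1, -1],
)

```text
time_s: 5.0
eef_pos: [0.5521, 0.2681, 0.0973]
tcp_rot: [-3.141, -0.001, -2.551]
ft_force: [0.3, 0.9, -1.2]
grip_width: 0.331
finger_force: 30.0
```

Call:
carry_out(
  translation=[
    [0, 0, -4],
    [0, 0, 0],
    [0, 0, 0],
    [0, 0, 0],
    [0, 0, 0],
    [0, 0, 0],
  ],
  twist=[8.2, 8.2, 8.2, 7.5, 0, 0],
  grip=[-1, -1, -1, -1, -1, -1],
)

```text
time_s: 5.6
eef_pos: [0.5524, 0.2684, 0.1366]
tcp_rot: [3.142, -0.0, -3.107]
ft_force: [-0.3, 0.3, -1.2]
grip_width: 0.33
finger_force: 30.0
```

Run:
```python
from h import *
go(.561,.0115,.2,-178.6)
```

```text
t 5.60 pos [0.5524 0.2684 0.1366] rpy deg [ 180.     -0.   -178.03] F [-0.3  0.3 -1.2] w 0.330
cm tool [ -0.23 -25.7   -6.34] twist 0.57
```

Call:
carry_out(
  translation=[
    [-0.4, -2.4, -1.2],
    [-0.4, -2.4, -1.2],
    [-0.4, -2.4, -1.2],
    [-0.4, -2.4, -1.2],
    [-0.4, -2.4, -1.2],
    [-0.4, -2.4, -1.2],
    [-0.4, -2.4, -1.2],
    [-0.4, -2.4, -1.2],
    [-0.4, -2.4, -1.2],
    [-0.4, -2.4, -1.2],
    [0, 0, 0],
    [0, 0, 0],
  ],
  twist=[0.6, 0, 0, 0, 0, 0, 0, 0, 0, 0, 0, 0],
  grip=[-1, -1, -1, -1, -1, -1, -1, -1, -1, -1, -1, -1],
)

```text
time_s: 6.8
eef_pos: [0.5975, 0.0289, 0.2565]
tcp_rot: [3.141, 0.0, -3.121]
ft_force: [-0.5, -0.2, -1.0]
grip_width: 0.332
finger_force: 30.0
```

Run:
```python
from h import *
go(.561,.0115,.2,-178.6)
snap('wrist','w3.png')
```

```text
t 6.80 pos [0.5975 0.0289 0.2565] rpy deg [ 1.7998e+02  1.0000e-02 -1.7880e+02] F [-0.5 -0.2 -1. ] w 0.332
cm tool [ 3.69 -1.65  5.65] twist -0.2
```

View pics/w3.png

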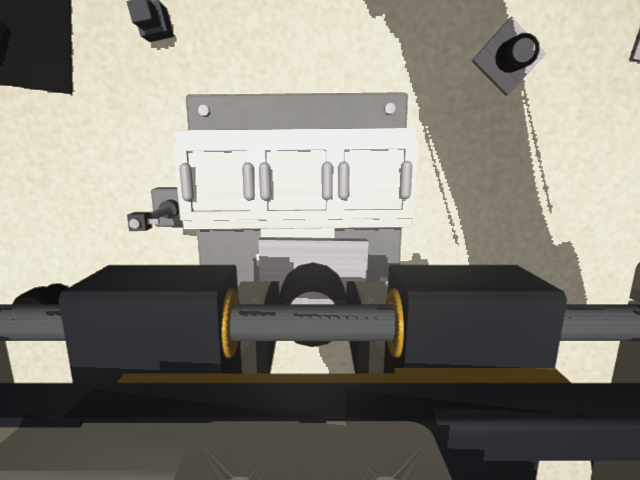

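All six clip bars are visible at row 181 (columns 186, 249, 265, 327, 343, 405). The gauge stands at lower left, base (165,205) and rod top about (130,222). I'll zoom in on that.

Run:
```python
from h import *
im,m=load('w3.png')
for n,u,v,z in [('n0',374,181,.065),('n1',296,181,.065),('n2',217.5,181,.065),('baseL',187,94,.02),('baseR',407,94,.02),('clipL',186,181,.065),('clipR',405.5,181,.065),('rim01 l',344,150,.06),('rim0 r',404,150,.06),('floorbot L',190,211,.06),('R',405,210,.06)]: print(n,np.round(onz(m,u,v,z),4))
a=cv2.resize(im[170:250,110:210],None,fx=4,fy=4,interpolation=cv2.INTER_CUBIC)
t,_=load('top0.png'); s,_=load('scene0.png')
b=cv2.resize(t[195:255,325:375],None,fx=5,fy=5,interpolation=cv2.INTER_CUBIC)
c=cv2.resize(s[245:305,270:330],None,fx=5,fy=5,interpolation=cv2.INTER_CUBIC)
o=np.zeros((600,720,3),np.uint8); o[:320,:400]=a; o[:300,410:660]=cv2.convertScaleAbs(b,alpha=1.6); o[300:600,410:710]=cv2.convertScaleAbs(c,alpha=1.6)
cv2.imwrite('pics/c4.png',o[:,:,::-1])
```

```text
n0 [0.558  0.0839 0.065 ]
n1 [0.5596 0.0139 0.065 ]
n2 [ 0.5611 -0.0565  0.065 ]
baseL [ 0.4827 -0.0935  0.02  ]
baseR [0.4782 0.1179 0.02  ]
clipL [ 0.5617 -0.0848  0.065 ]
clipR [0.5574 0.1122 0.065 ]
rim01 l [0.5316 0.0563 0.06  ]
rim0 r [0.5305 0.1099 0.06  ]
floorbot L [ 0.5896 -0.0843  0.06  ]
R [0.5844 0.1151 0.06  ]
```

View pics/c4.png

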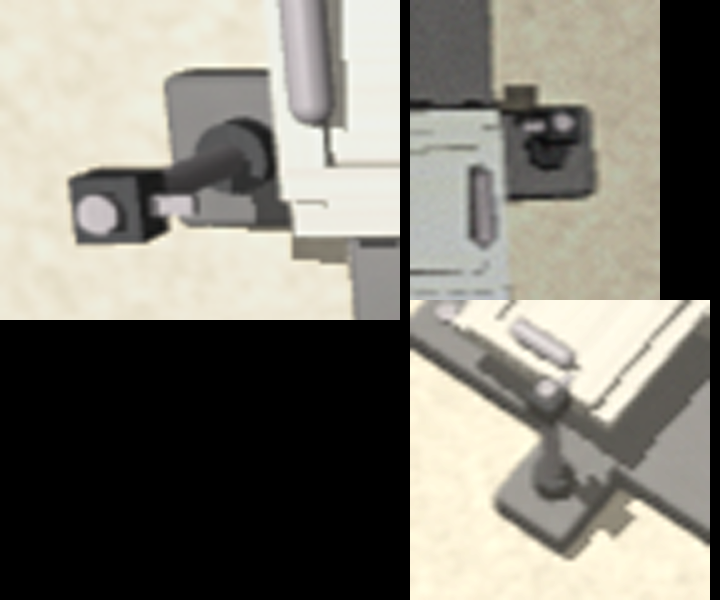

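The zoom shows the gauge's rod top at wrist (134.3,223), top (355.4,219.4) and scene (297.4,262.6). The pointer tip is at wrist (158.7,221.2), top (347.6,220.4) and scene (302.4,260.4).

```bash
cat >> h.py <<'E'
def tri(obs):
    A=np.zeros((3,3));b=np.zeros(3);L=[]
    for m,u,v in obs:
        c,d=ray(m,u,v);d=d/np.linalg.norm(d);M=np.eye(3)-np.outer(d,d);A+=M;b+=M@c;L.append((c,d))
    p=np.linalg.solve(A,b);return p,[np.linalg.norm(np.cross(p-c,d)) for c,d in L]
E
python3 - <<'E'
from h import *
w,t,s=[load(f)[1] for f in('w3.png','top0.png','scene0.png')]
T=[(w,158.7,221.2),(t,347.6,220.4),(s,302.4,260.4)];R=[(w,134.3,223),(t,355.4,219.4),(s,297.4,262.6)]
for n,O in(('tip',T),('rod',R)):
    print(n,*[np.round(x,4) for x in tri(O)],*[np.round(tri([O[i],O[j]])[0],4) for i,j in((0,1),(0,2),(1,2))])
go(.558,.084,.16,-178.75)
E
```

```text
tip [ 0.5948 -0.1008  0.0922] [0.0012 0.0008 0.0017] [ 0.5945 -0.1018  0.0903] [ 0.5948 -0.1004  0.0921] [ 0.5954 -0.1008  0.0928]
rod [ 0.5945 -0.1164  0.1039] [0.0012 0.0008 0.0013] [ 0.5944 -0.1174  0.102 ] [ 0.5943 -0.1159  0.1036] [ 0.5953 -0.1165  0.1048]
t 6.85 pos [0.5972 0.0294 0.2561] rpy deg [ 1.7999e+02 -4.0000e-02 -1.7878e+02] F [ 0.3  0.6 -0.6] w 0.331
cm tool [3.8  5.54 9.61] twist -0.03
```

Run:
```python
from h import *
im,m=load('w3.png')
p=np.array([.5975,.0289,.2565]);Y=np.radians(-178.8);R=Rn.from_euler('xyz',[np.pi,0,Y]).as_matrix()
g=cv2.cvtColor(im,cv2.COLOR_RGB2GRAY)
for c in(275,345,355): print(c,g[232:256,c])
print(g[246,245:275],g[246,355:380])
for u,v in((259,240),(368,241)): print(100*R.T@(onz(m,u,v,p[2]-.017+.006)-p))
```

```text
275 [238 237 235 237 240 158 103 109 192 200 202 206 207 205 202 198 196 196
 196 197 198 199 200 200]
345 [147 148 148 149 151 149 110  83  97 194 202 202 205 205 204 202 199 196
 195 195 196 198 201 200]
355 [149 148 148 149 149 148 119  86  92 171 199 202 204 205 205 203 200 197
 195 194 194 198 201 202]
[148 149 148 148 148 148 149 149 149 148 149 149 149 168 200 201 200 200
 201 201 201 202 202 201 202 202 202 202 202 202] [205 205 205 205 204 204 204 205 205 205 205 205 197 168 146 146 146 146
 145 146 145 145 145 145 145]
[ 2.631813   -2.36051683  1.1       ]
[2.58797107 2.54677953 1.1       ]
```

Call:
carry_out(
  translation=[
    [1.23, 1.8, 0],
    [1.23, 1.8, 0],
    [1.23, 1.85, 0],
    [0, 0, 4],
    [0, 0, 4],
    [0, 0, 4],
    [0, 0, 2.6],
    [0, 0, 0],
    [0, 0, 0],
  ],
  twist=[0, 0, 0, 0, 0, 0, 0, 0, 0],
  grip=[-1, -1, -1, -1, -1, -1, -1, -1, -1],
)

```text
time_s: 7.75
eef_pos: [0.5596, 0.0836, 0.1108]
tcp_rot: [-3.141, -0.001, -3.12]
ft_force: [0.3, 0.3, -0.4]
grip_width: 0.329
finger_force: 30.0
```

Run:
```python
from h import *
go(.5591,.0831,.086,-178.75)
im,m=snap('wrist','w4.png'); cv2.imwrite('pics/c5.png',im[60:360,120:520,::-1])
```

```text
t 7.75 pos [0.5596 0.0836 0.1108] rpy deg [-1.7995e+02 -4.0000e-02 -1.7874e+02] F [ 0.3  0.3 -0.4] w 0.329
cm tool [ 0.05 -0.04  2.48] twist 0.01
```

View pics/c5.png

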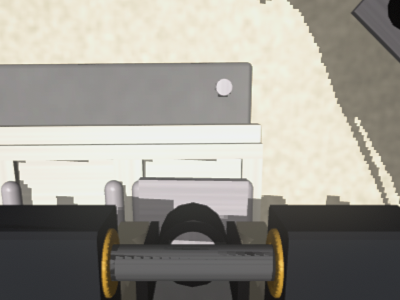

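The crop shows the held plate (columns 133–252) above the nest outline (142–241). I'll check the lateral offset with intensity profiles.

Run:
```python
from h import *
im,m=load('w4.png'); g=cv2.cvtColor(im,cv2.COLOR_RGB2GRAY).astype(int)
def ed(r,a,b):
    d=np.diff(g[r,a:b]); return [(a+i+1,int(d[i])) for i in np.argsort(-abs(d))[:3]]
for r in (222,226,228,230): print(r,'rim',ed(r,255,270),ed(r,350,375))
for r in (248,252,256): print(r,'plate',ed(r,240,262),ed(r,362,384))
for c in(270,340,350): print(c,g[215:250,c])
```

```text
222 rim [(np.int64(262), -98), (np.int64(266), 58), (np.int64(265), 46)] [(np.int64(361), -72), (np.int64(363), 50), (np.int64(362), 32)]
226 rim [(np.int64(262), -74), (np.int64(266), 55), (np.int64(265), 47)] [(np.int64(361), -87), (np.int64(362), 55), (np.int64(363), 46)]
228 rim [(np.int64(262), -74), (np.int64(266), 54), (np.int64(265), 48)] [(np.int64(361), -84), (np.int64(362), 57), (np.int64(363), 40)]
230 rim [(np.int64(262), -66), (np.int64(263), -55), (np.int64(266), 55)] [(np.int64(361), -81), (np.int64(362), 61), (np.int64(363), 34)]
248 plate [(np.int64(252), -62), (np.int64(246), 58), (np.int64(245), 49)] [(np.int64(373), 48), (np.int64(374), 41), (np.int64(369), -15)]
252 plate [(np.int64(252), -72), (np.int64(246), 60), (np.int64(245), 39)] [(np.int64(373), 53), (np.int64(374), 31), (np.int64(371), -15)]
256 plate [(np.int64(244), 32), (np.int64(252), -25), (np.int64(242), -22)] [(np.int64(373), 57), (np.int64(382), -37), (np.int64(381), -30)]
270 [240 239 240 240 198 143 177 238 240 240 240 240 240 240 240 240 240 239
 239 240 242 242 139  94 107 194 203 205 210 210 207 205 200 199 199]
340 [239 238 237 237 239 240 240 239 239 240 239 239 239 239 240 239 239 239
 239 239 240 241 242 141 101 114 197 204 205 208 208 208 204 201 198]
350 [239 237 236 237 239 240 240 239 239 239 239 240 239 240 240 239 239 239
 239 240 239 241 242 161 108 114 196 204 205 208 209 207 205 201 199]
```

Call:
carry_out(
  translation=[
    [0.05, -0.1, 0],
    [0, 0, 1],
    [0, 0, 1],
    [0, 0, 0.4],
    [0, 0, 0.4],
    [0, 0, 0.4],
    [0, 0, 0.4],
    [0, 0, 0.3],
    [0, 0, 0],
    [0, 0, 0],
  ],
  twist=[0, 0, 0, 0, 0, 0, 0, 0, 0, 0],
  grip=[-1, -1, -1, -1, -1, -1, -1, -1, -1, -1],
)

```text
time_s: 8.8
eef_pos: [0.56, 0.0822, 0.0751]
tcp_rot: [-3.142, 0.003, -3.12]
ft_force: [-11.6, -0.2, 30.6]
grip_width: 0.332
finger_force: 30.0
```

Call:
carry_out(
  translation=[
    [0, 0, -0.2],
    [0.15, 0, 0],
    [0, 0, 0.2],
    [0, 0, 0],
  ],
  twist=[0, 0, 0, 0],
  grip=[-1, -1, -1, -1],
)

```text
time_s: 9.2
eef_pos: [0.5599, 0.0823, 0.0751]
tcp_rot: [3.141, 0.005, -3.12]
ft_force: [-5.0, -1.1, 26.6]
grip_width: 0.332
finger_force: 30.0
```

Call:
carry_out(
  translation=[
    [0, 0, -0.3],
    [0.15, 0, 0],
    [0, 0, 0],
    [0, 0, 0.3],
    [0, 0, 0],
  ],
  twist=[0, 0, 0, 0, 0],
  grip=[-1, -1, -1, -1, -1],
)

```text
time_s: 9.7
eef_pos: [0.5578, 0.0825, 0.0747]
tcp_rot: [3.141, 0.004, -3.12]
ft_force: [-7.0, 1.4, 29.5]
grip_width: 0.332
finger_force: 30.0
```

Run:
```python
from h import *
o=ctrl.get_obs();print(o['eef_pos'],o['ft_force'],o['wrist_torque'],np.degrees(o['tcp_rot']))
im,m=snap('wrist','w5.png'); cv2.imwrite('pics/c6.png',cv2.resize(im[180:380,200:460],None,fx=2.5,fy=2.5)[:,:,::-1])
```

```text
[0.55781962 0.08247884 0.07472088] [-7.03214096  1.38432103 29.49394256] [0.18769017 2.54902133 0.06760349] [ 179.98760167    0.22509788 -178.74471882]
```

View pics/c6.png

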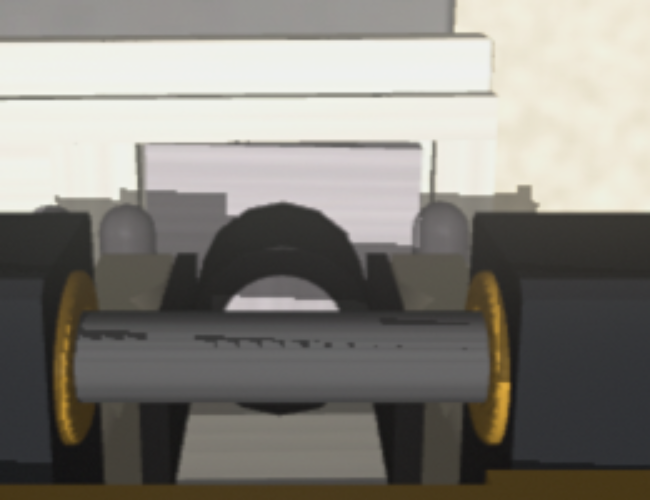

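Both clips now overlap the plate's edges, so the plate is below them. I'll release, then press on the puck top to check the height.

Call:
carry_out(
  translation=[
    [0, 0, -0.2],
    [0, 0, 0],
    [0, 0, 0],
    [0, 0, -2],
    [0, 0, -2],
    [0, 0, 0],
    [0, 0, 0],
    [0, 0, 0],
    [0, 0, 0],
    [0, 0, 2.0],
    [0, 0, 0.5],
    [0, 0, 0],
  ],
  twist=[0, 0, 0, 0, 0, 0, 0, 0, 0, 0, 0, 0],
  grip=[-0.1, -0.1, -0.1, -0.1, -0.1, -1, -1, -1, -1, -1, -1, -1],
)

```text
time_s: 10.95
eef_pos: [0.5565, 0.082, 0.0896]
tcp_rot: [-3.141, 0.001, -3.121]
ft_force: [-3.4, -0.7, 13.3]
grip_width: 0.006
finger_force: 6.7
```

Call:
carry_out(
  translation=[
    [0, 0, 0.2],
    [0, 0, 0.2],
    [0, 0, 0],
  ],
  twist=[0, 0, 0],
  grip=[-1, -1, -1],
)

```text
time_s: 11.25
eef_pos: [0.5566, 0.082, 0.0893]
tcp_rot: [-3.141, 0.002, -3.119]
ft_force: [-17.4, 1.0, 46.2]
grip_width: 0.009
finger_force: 23.0
```

Call:
carry_out(
  translation=[
    [0, 0, -3],
    [-1, -0.5, -4],
    [-1, -0.5, -3],
    [-1.5, -0.5, -2],
    [0, 0, 0],
    [0, 0, 0],
  ],
  twist=[0, 0, 0, 0, 0, 0],
  grip=[0.2, 0.2, 0.2, 0.2, 0.2, 0.2],
)

```text
time_s: 11.85
eef_pos: [0.591, 0.0675, 0.2038]
tcp_rot: [3.142, -0.001, -3.122]
ft_force: [0.5, -0.3, -0.7]
grip_width: 0.487
finger_force: 0.0
```

Run:
```python
from h import *
o=ctrl.get_obs();print(o['eef_pos'],o['ft_force'])
im,m=snap('wrist','w6.png'); print(proj(m,[.558,.084,.06])); cv2.imwrite('pics/c7.png',cv2.resize(im[90:260,220:470],None,fx=3,fy=3,interpolation=cv2.INTER_CUBIC)[:,:,::-1])
```

```text
[0.59100085 0.06754138 0.2037859 ] [ 0.5490583  -0.27511827 -0.72535447]
(np.float64(333.6862114180385), np.float64(193.32499961677448))
```

View pics/c7.png

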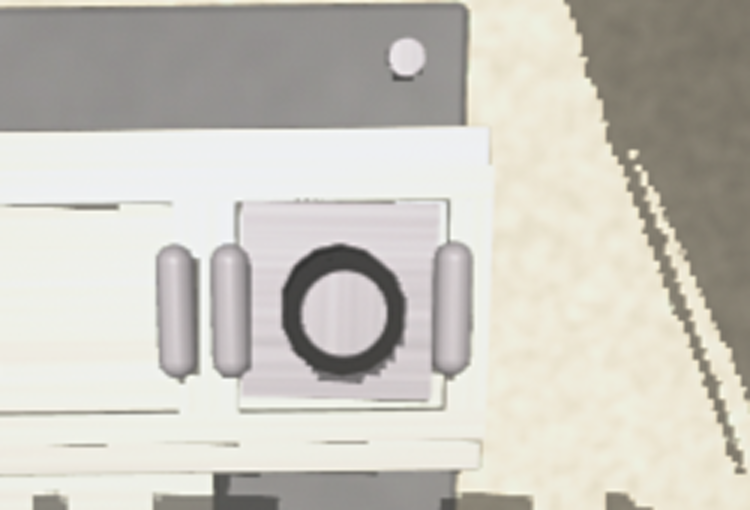

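The crop shows the plate between the clips, but its edges look slightly askew and the front edge touches the rim. I'll measure the edges numerically.

Run:
```python
from h import *
im,m=load('w6.png')
hsv=cv2.cvtColor(im,cv2.COLOR_RGB2HSV).astype(int); g=cv2.cvtColor(im,cv2.COLOR_RGB2GRAY)
for r in (158,162,166,170): print(r,g[r,295:304],g[r,360:376])
for r in (216,218,220,222): print(r,g[r,295:304],g[r,360:376])
for c in(310,322,334,346,358): print(c,g[152:162,c],g[216:230,c])
# platform height check: triangulate base/platform points across w3 and w6 (clip ends)
```

```text
158 [240 241 232 176 137 166 218 220 219] [214 215 214 214 211 211 224 237 222 152 221 240 239 239 238 239]
162 [240 241 232 175 179 231 219 216 216] [215 215 215 215 215 216 225 239 224 157 226 240 239 239 239 239]
166 [240 241 231 174 179 231 221 219 220] [216 216 216 216 216 218 228 239 223 171 239 240 239 239 239 239]
170 [241 242 234 194 182 232 222 220 220] [216 215 216 215 216 221 233 240 221 141 185 191 199 219 234 240]
216 [235 232 233 225 180 190 206 206 206] [211 211 212 219 233 237 237 223 152 163 159 203 240 240 238 238]
218 [239 239 240 230 200 220 206 204 205] [205 204 205 216 232 238 235 211 181 237 238 239 238 238 238 238]
220 [239 239 239 233 218 221 208 205 206] [204 204 204 215 232 237 232 193 178 236 238 238 238 238 238 238]
222 [239 239 239 232 220 231 229 229 229] [204 203 206 221 237 238 232 192 178 236 237 238 238 238 238 237]
310 [240 240 239 240 234 205 217 224 224 220] [205 205 205 203 204 212 226 238 239 238 173 189 236 239]
322 [240 239 240 238 187 181 214 223 223 220] [206 204 205 203 204 208 207 237 240 238 163 200 237 238]
334 [239 239 239 240 216 170 211 222 223 220] [116 166 202 203 204 206 204 236 239 233 157 214 237 238]
346 [239 239 240 240 204 161 209 220 222 220] [206 204 204 203 203 207 200 162 235 229 137 224 238 237]
358 [239 239 239 238 197 224 214 216 221 220] [211 204 205 204 204 206 205 170 235 221 147 228 238 237]
```

Call:
carry_out(
  translation=[
    [1.08, -1.76, 0],
    [1.08, -1.76, 0],
    [1.09, -1.77, 0],
    [0, 0, 4],
    [0, 0, 4],
    [0, 0, 4],
    [0, 0, 1.5],
    [0, 0, 0.4],
    [0, 0, 0.4],
    [0, 0, 0.3],
    [0, 0, 0.2],
    [0, 0, 0],
  ],
  twist=[0, 0, 0, 0, 0, 0, 0, 0, 0, 0, 0, 0],
  grip=[-1, -1, -1, -1, -1, -1, -1, -1, -1, -1, -1, -1],
)

```text
time_s: 13.1
eef_pos: [0.5606, 0.0141, 0.0586]
tcp_rot: [3.141, 0.002, -3.121]
ft_force: [-3.9, -1.4, 10.5]
grip_width: 0.008
finger_force: 4.9
```

Bare nest-floor touch reads z = 0.0586, so the puck-top reading of 0.0893 is exactly 31 mm above the floor. Plate A is seated flat. Now plate B.

Call:
carry_out(
  translation=[
    [0, 0, -3],
    [0, 0, -3],
    [0, 0, -3],
    [0, 0, -3],
    [0, 0, -2],
    [0, 0, 0],
    [-1.6, 4.4, 0],
    [-1.6, 4.4, 0],
    [-1.6, 4.4, 0],
    [-1.6, 4.5, 2],
    [-1.6, 4.6, 4],
    [0, 0, 4],
  ],
  twist=[-8.2, -8.2, -8.2, -8.2, -8.2, -8.3, 0, 0, 0, 0, 0, 0],
  grip=[-1, -1, -1, -1, -1, 0.2, 0.2, 0.2, 0.2, 0.2, 0.2, 0.2],
)

```text
time_s: 14.3
eef_pos: [0.4448, 0.2124, 0.1074]
tcp_rot: [-3.141, 0.008, -2.256]
ft_force: [-0.0, -0.3, -0.4]
grip_width: 0.565
finger_force: 0.0
```

Call:
carry_out(
  translation=[
    [0, 0, 1],
    [0, 0, 0],
    [0, 0, 0],
  ],
  twist=[0, 0, 0],
  grip=[0.2, 0.2, 0.2],
)

```text
time_s: 14.6
eef_pos: [0.4462, 0.208, 0.0971]
tcp_rot: [-3.141, 0.002, -2.262]
ft_force: [0.1, -0.2, 0.7]
grip_width: 0.604
finger_force: 0.0
```

Run:
```python
from h import *
go(.439,.2183,.017,-129.5)
im,m=snap('wrist','w7.png'); print(proj(m,[.439,.2183,.031]))
g=cv2.cvtColor(im,cv2.COLOR_RGB2GRAY)
cv2.imwrite('pics/c8.png',im[150:350,200:440,::-1])
```

```text
t 14.60 pos [0.4462 0.208  0.0971] rpy deg [-1.7996e+02  1.0000e-01 -1.2958e+02] F [ 0.1 -0.2  0.7] w 0.604
cm tool [-0.34  1.22  8.01] twist -0.08
(np.float64(330.78003114241096), np.float64(265.76652172693196))
```

View pics/c8.png

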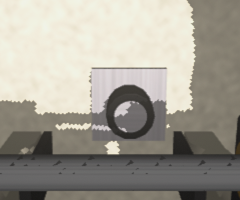

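The puck top at full-image (330,266) matches the prediction and the plate is square to the tool, so I grip it.

Call:
carry_out(
  translation=[
    [-0.34, 1.22, 2],
    [0, 0, 2],
    [0, 0, 2],
    [0, 0, 2],
    [0, 0, 0],
    [0, 0, 0],
    [0, 0, 0],
    [0, 0, 0],
    [0, 0, 0],
    [0, 0, -2],
    [0, 0, -3],
    [0, 0, -3],
  ],
  twist=[0, 0, 0, 0, 0, 0, 0, 0, 0, 0, 0, 0],
  grip=[0.2, 0.2, 0.2, 0.2, 0.2, -1, -1, -1, -1, -1, -1, -1],
)

```text
time_s: 15.85
eef_pos: [0.4373, 0.2178, 0.0964]
tcp_rot: [3.141, -0.001, -2.261]
ft_force: [1.3, -0.5, -1.1]
grip_width: 0.332
finger_force: 30.0
```

Call:
carry_out(
  translation=[
    [0, 0, -2],
    [0, 0, -2],
    [0, 0, -2],
    [0, 0, 0],
    [0, 0, 0],
    [0, 0, 0],
    [0, 0, 0],
    [0, 0, 0],
  ],
  twist=[8.2, 8.2, 8.2, 8.2, 8.2, 8.2, 0, 0],
  grip=[-1, -1, -1, -1, -1, -1, -1, -1],
)

```text
time_s: 16.65
eef_pos: [0.4376, 0.2181, 0.1556]
tcp_rot: [3.141, -0.0, -3.116]
ft_force: [-0.2, 0.2, -1.6]
grip_width: 0.329
finger_force: 30.0
```

Run:
```python
from h import *
go(.5593,.0125,.11,-178.75)
```

```text
t 16.65 pos [0.4376 0.2181 0.1556] rpy deg [ 179.99   -0.   -178.51] F [-0.2  0.2 -1.6] w 0.329
cm tool [-11.72 -20.83   4.56] twist 0.24
```

```bash
cat >> h.py <<'E'
def held(f):
    o=ctrl.get_obs();p=o['eef_pos'];R=Rn.from_euler('xyz',[np.pi,0,o['tcp_rot'][2]]).as_matrix()
    im,m=snap('wrist',f);g=cv2.cvtColor(im,cv2.COLOR_RGB2GRAY).astype(int)
    for c in(275,285,345,355):print(c,g[230:254,c])
    for r in(246,252):print(r,g[r,248:270],g[r,356:382])
    for v in(239,240,241,242,243):print(v,100*(R.T@(onz(m,313,v,p[2]-.011)-p))[0])
E
python3 -c "
from h import *
held('w8.png')"
```

```text
275 [237 236 237 236 237 237 238 239 243 244 142 101 114 199 207 205 204 205
 205 204 204 203 204 203]
285 [230 231 232 232 232 232 231 230 233 235 138 104 117 204 212 211 211 211
 210 211 210 210 210 210]
345 [236 236 236 236 236 236 236 234 234 233 136 102 108 202 212 209 209 209
 209 208 209 209 208 208]
355 [231 230 229 229 230 232 235 236 239 241 140 100 113 197 206 204 203 203
 203 202 203 202 202 201]
246 [238 237 237 237 237 236 236 236 235 227 212 210 208 206 205 205 205 206
 206 205 206 209] [202 201 201 200 203 206 209 211 209 204 202 210 225 230 231 231 231 231
 231 232 232 232 232 232 233 233]
252 [238 238 238 238 237 237 236 236 237 232 211 209 208 205 203 203 203 205
 205 203 205 207] [201 201 200 199 203 206 209 209 208 203 200 214 232 231 227 226 227 229
 231 232 232 232 232 231 231 230]
239 2.6788188357331104
240 2.6326246371491844
241 2.5863704707141784
242 2.5400562195796854
243 2.493681766593526
```

Call:
carry_out(
  translation=[
    [-2.32, -4.16, 0],
    [-2.32, -4.16, 0],
    [-2.32, -4.16, 0],
    [-2.32, -4.17, 0],
    [-2.32, -4.18, 0],
    [0, 0, 0],
    [0, 0, 2.5],
    [0, 0, 2],
    [0, 0, 0],
    [0, 0, 0],
  ],
  twist=[0.24, 0, 0, 0, 0, 0, 0, 0, 0, 0],
  grip=[-1, -1, -1, -1, -1, -1, -1, -1, -1, -1],
)

```text
time_s: 17.7
eef_pos: [0.5576, 0.0121, 0.1107]
tcp_rot: [-3.141, -0.001, -3.122]
ft_force: [0.3, -0.3, -0.9]
grip_width: 0.336
finger_force: 30.0
```

Run:
```python
from h import *
go(.5582,.0125,.0745,-178.75)
```

```text
t 17.70 pos [0.5576 0.0121 0.1107] rpy deg [-1.7996e+02 -4.0000e-02 -1.7888e+02] F [ 0.3 -0.3 -0.9] w 0.336
cm tool [-0.06  0.04  3.62] twist -0.13
```

Call:
carry_out(
  translation=[
    [-0.06, 0.04, 1],
    [0, 0, 1],
    [0, 0, 0.4],
    [0, 0, 0.4],
    [0, 0, 0.4],
    [0, 0, 0.4],
    [0, 0, 0],
    [0, 0, 0],
  ],
  twist=[0, 0, 0, 0, 0, 0, 0, 0],
  grip=[-1, -1, -1, -1, -1, -1, -1, -1],
)

```text
time_s: 18.5
eef_pos: [0.5581, 0.0126, 0.075]
tcp_rot: [3.142, 0.0, -3.124]
ft_force: [-3.4, 0.6, 5.2]
grip_width: 0.333
finger_force: 30.0
```

Call:
carry_out(
  translation=[
    [0, 0, 0.15],
    [0, 0, 0],
    [0, 0, -0.15],
    [0, 0, 0],
    [0, 0, 0],
    [0, 0, -2],
    [0, 0, -2],
    [0, 0, 0],
    [0, 0, 0],
    [0, 0, 0],
    [0, 0, 2],
    [0, 0, 0.55],
  ],
  twist=[0, 0, 0, 0, 0, 0, 0, 0, 0, 0, 0, 0],
  grip=[-1, -1, -0.1, -0.1, -0.1, -0.1, -0.1, -1, -1, -1, -1, -1],
)

```text
time_s: 19.7
eef_pos: [0.5582, 0.0121, 0.0893]
tcp_rot: [-3.14, -0.001, -3.123]
ft_force: [-13.8, 1.4, 48.5]
grip_width: 0.057
finger_force: 24.2
```

Call:
carry_out(
  translation=[
    [0, 0, 0.1],
    [0, 0, 0],
  ],
  twist=[0, 0],
  grip=[-1, -1],
)

```text
time_s: 19.9
eef_pos: [0.559, 0.0124, 0.0896]
tcp_rot: [-3.141, 0.001, -3.123]
ft_force: [-3.7, 0.5, 16.7]
grip_width: 0.004
finger_force: 8.5
```

Call:
carry_out(
  translation=[
    [0, 0, -4],
    [0, 0, -4],
    [0, 0, -4],
    [2.43, 4.11, 0],
    [2.43, 4.11, 0],
    [2.43, 4.11, 0],
    [2.43, 4.11, 0],
    [2.43, 4.11, 0],
    [2.43, 4.11, 0],
    [2.43, 4.11, 0],
    [2.43, 4.11, 2],
    [0, 0, 4],
  ],
  twist=[0, 5, 5.2, 0, 0, 0, 0, 0, 0, 0, 0, 0],
  grip=[-1, 0.2, 0.2, 0.2, 0.2, 0.2, 0.2, 0.2, 0.2, 0.2, 0.2, 0.2],
)

```text
time_s: 21.1
eef_pos: [0.4191, 0.3727, 0.15]
tcp_rot: [3.136, 0.003, 2.986]
ft_force: [0.4, 0.1, -1.0]
grip_width: 0.6
finger_force: 0.0
```

Call:
carry_out(
  translation=[
    [0, 0, 4],
    [0, 0, 0],
    [0, 0, 0],
  ],
  twist=[0, 0, 0],
  grip=[0.2, 0.2, 0.2],
)

```text
time_s: 21.4
eef_pos: [0.4194, 0.3662, 0.1085]
tcp_rot: [-3.139, -0.0, 2.982]
ft_force: [0.6, 0.1, 0.2]
grip_width: 0.604
finger_force: 0.0
```

Run:
```python
from h import *
go(.418,.3675,.017,171)
im,m=snap('wrist','w9.png'); print('pred',proj(m,[.418,.3675,.031]),'ctr',proj(m,[.418,.3675,.006]))
g=cv2.cvtColor(im,cv2.COLOR_RGB2GRAY)
d=(g[:,230:410]<75).astype(np.uint8); d[310:]=0
for c in cv2.findContours(d,0,2)[0]:
    x,y,w,h=cv2.boundingRect(c)
    if w>8: print(x+230,y,w,h)
t,mt=snap('top','top1.png')
cv2.imwrite('pics/c9.png',np.hstack([im[150:310,200:440],cv2.resize(t[220:320,110:260],(240,160))])[:,:,::-1])
```

```text
t 21.40 pos [0.4194 0.3662 0.1085] rpy deg [-1.7985e+02 -2.0000e-02  1.7083e+02] F [0.6 0.1 0.2] w 0.604
cm tool [0.16 0.11 9.15] twist -0.17
pred (np.float64(314.0491582816422), np.float64(253.97996243503806)) ctr (np.float64(313.9864114632309), np.float64(244.5088022558557))
230 281 180 29
292 225 46 51
```

Call:
carry_out(
  translation=[
    [0.16, 0.11, 2],
    [0, 0, 3],
    [0, 0, 2],
    [0, 0, 2.15],
    [0, 0, 0],
    [0, 0, 0],
    [0, 0, 0],
    [0, 0, 0],
    [0, 0, 0],
    [0, 0, -2],
    [0, 0, -3],
    [0, 0, -3],
  ],
  twist=[0, 0, 0, 0, 0, 0, 0, 0, 0, 0, 0, 0],
  grip=[0.2, 0.2, 0.2, 0.2, 0.2, -1, -1, -1, -1, -1, -1, -1],
)

```text
time_s: 22.7
eef_pos: [0.4177, 0.3676, 0.0981]
tcp_rot: [-3.141, -0.0, 2.981]
ft_force: [1.0, 0.7, -1.3]
grip_width: 0.333
finger_force: 30.0
```

Call:
carry_out(
  translation=[
    [0, 0, -3],
    [0, 0, -3],
    [0, 0, 0],
    [0, 0, 0],
    [0, 0, 0],
  ],
  twist=[-5, -5.2, 0, 0, 0],
  grip=[-1, -1, -1, -1, -1],
)

```text
time_s: 23.2
eef_pos: [0.4174, 0.3674, 0.1563]
tcp_rot: [-3.141, -0.001, -3.125]
ft_force: [-0.3, -0.1, -1.5]
grip_width: 0.33
finger_force: 30.0
```

Run:
```python
from h import *
held('w10.png')
go(.5598,-.0576,.11,-178.75)
```

```text
275 [231 231 230 229 228 230 233 236 236 135 100 129 199 204 208 212 211 209
 206 202 201 200 201 202]
285 [228 230 232 233 234 233 233 233 210 122 100 130 198 204 207 212 212 210
 206 201 200 201 200 202]
345 [227 228 228 227 229 230 233 235 182 112 102 150 199 205 208 211 210 207
 203 201 199 198 200 201]
355 [232 231 231 230 230 230 231 233 155 103 106 173 202 205 207 209 209 207
 204 201 200 198 199 201]
246 [232 232 233 235 236 236 237 237 236 228 213 212 212 212 212 211 212 212
 211 211 211 211] [208 209 209 208 209 208 208 208 208 208 217 232 235 233 230 227 225 225
 225 228 230 231 232 232 231 232]
252 [234 234 234 235 234 235 234 235 236 229 205 201 202 202 202 202 202 202
 202 202 202 202] [198 199 199 200 199 199 199 199 198 198 211 228 229 229 229 230 230 232
 233 233 234 232 230 229 228 228]
239 2.6774402802834962
240 2.6312416550970594
241 2.5849833138241047
242 2.5386651406067298
243 2.4922870192871325
t 23.25 pos [0.4175 0.3673 0.1561] rpy deg [-1.7991e+02 -7.0000e-02 -1.7905e+02] F [ 0.   0.2 -1.3] w 0.334
cm tool [-13.3  -42.79   4.61] twist -0.3
```

Call:
carry_out(
  translation=[
    [-1.21, -3.89, 0],
    [-1.21, -3.89, 0],
    [-1.21, -3.89, 0],
    [-1.21, -3.89, 0],
    [-1.21, -3.89, 0],
    [-1.21, -3.89, 0],
    [-1.21, -3.89, 0],
    [-1.21, -3.89, 0],
    [-1.21, -3.89, 0],
    [-1.21, -3.89, 0],
    [-1.21, -3.89, 0],
    [0, 0, 0],
  ],
  twist=[-0.3, 0, 0, 0, 0, 0, 0, 0, 0, 0, 0, 0],
  grip=[-1, -1, -1, -1, -1, -1, -1, -1, -1, -1, -1, -1],
)

```text
time_s: 24.45
eef_pos: [0.5608, -0.0607, 0.1555]
tcp_rot: [-3.14, -0.003, -3.123]
ft_force: [-0.8, 0.8, -0.5]
grip_width: 0.333
finger_force: 30.0
```

Call:
carry_out(
  translation=[
    [0, 0, 2],
    [0, 0, 2.5],
    [0, 0, 0],
    [0, 0, 0],
  ],
  twist=[0, 0, 0, 0],
  grip=[-1, -1, -1, -1],
)

```text
time_s: 24.85
eef_pos: [0.5601, -0.0569, 0.1116]
tcp_rot: [-3.141, -0.002, -3.119]
ft_force: [0.3, -0.1, -1.3]
grip_width: 0.333
finger_force: 30.0
```

Run:
```python
from h import *
go(.56,-.0576,.0745,-178.75)
```

```text
t 24.85 pos [ 0.5601 -0.0569  0.1116] rpy deg [-1.7995e+02 -1.3000e-01 -1.7868e+02] F [ 0.3 -0.1 -1.3] w 0.333
cm tool [ 0.01 -0.07  3.71] twist 0.07
```

Call:
carry_out(
  translation=[
    [0, -0.07, 1],
    [0, 0, 1],
    [0, 0, 0.45],
    [0, 0, 0.45],
    [0, 0, 0.4],
    [0, 0, 0.4],
    [0, 0, 0.1],
    [0, 0, 0],
  ],
  twist=[0, 0, 0, 0, 0, 0, 0, 0],
  grip=[-1, -1, -1, -1, -1, -1, -1, -1],
)

```text
time_s: 25.65
eef_pos: [0.5608, -0.0575, 0.0766]
tcp_rot: [-3.141, 0.001, -3.118]
ft_force: [-9.2, 4.6, 21.9]
grip_width: 0.331
finger_force: 30.0
```

Call:
carry_out(
  translation=[
    [0, 0, 0],
    [0, 0, 0],
    [0, 0, 0],
    [0, 0, -2],
    [0, 0, -2],
    [0, 0, 0],
    [0, 0, 0],
    [0, 0, 0],
    [0, 0, 2],
    [0, 0, 0.4],
    [0, 0, 0.15],
    [0, 0, 0],
  ],
  twist=[0, 0, 0, 0, 0, 0, 0, 0, 0, 0, 0, 0],
  grip=[-0.1, -0.1, -0.1, -0.1, -0.1, -1, -1, -1, -1, -1, -1, -1],
)

```text
time_s: 26.85
eef_pos: [0.561, -0.0578, 0.0896]
tcp_rot: [-3.141, 0.0, -3.118]
ft_force: [-3.2, 0.3, 11.7]
grip_width: 0.004
finger_force: 5.9
```

All three plates read seated, with puck tops at 0.0895. Next, a look at the drive from above.

Call:
carry_out(
  translation=[
    [0, 0, -4.5],
    [0, 0, -4.5],
    [0, 0, -4.5],
    [0, 0, -4.5],
    [-3.5, 1.9, 0],
    [-3.5, 1.9, 0],
    [-3.5, 1.9, 0],
    [-3.5, 1.9, 0],
    [0, 0, 0],
    [0, 0, 0],
    [0, 0, 0],
  ],
  twist=[0, 0, 0, 0, 0, 0, 0, 0, 0, 0, 0],
  grip=[0, 0, 0, 0, 0, 0, 0, 0, 0, 0, 0],
)

```text
time_s: 27.95
eef_pos: [0.6982, 0.0213, 0.268]
tcp_rot: [-3.141, -0.001, -3.119]
ft_force: [-0.3, 0.4, 0.9]
grip_width: 0.499
finger_force: 0.0
```

Run:
```python
from h import *
go(.7,.015,.2)
im,m=snap('wrist','w11.png'); u0,v0=proj(m,[.645,.015,.157]);print(u0,v0)
x0,y0=int(u0)-60,int(v0)-60
crop=im[y0:y0+120,x0:x0+120]
g=cv2.cvtColor(crop,cv2.COLOR_RGB2GRAY)
t,mt=load('top1.png') 
a=cv2.resize(crop,(400,400),interpolation=cv2.INTER_CUBIC); b=cv2.resize(im[90:310,100:540],(390,195)); 
tt=cv2.resize(t[255:340,390:490],(390,332),interpolation=cv2.INTER_CUBIC)
o=np.zeros((532,792,3),np.uint8);o[:400,:400]=a;o[:195,402:]=b;o[200:532,402:]=cv2.convertScaleAbs(tt,alpha=2)
cv2.imwrite('pics/c10.png',o[:,:,::-1]); print(x0,y0)
```

```text
t 27.95 pos [0.6982 0.0213 0.268 ] rpy deg [-1.7997e+02 -8.0000e-02 -1.7870e+02] F [-0.3  0.4  0.9] w 0.499
cm tool [-0.17 -0.63  6.8 ] twist 0.0
304.4617921667269 168.4168093221486
244 108
```

View pics/c10.png

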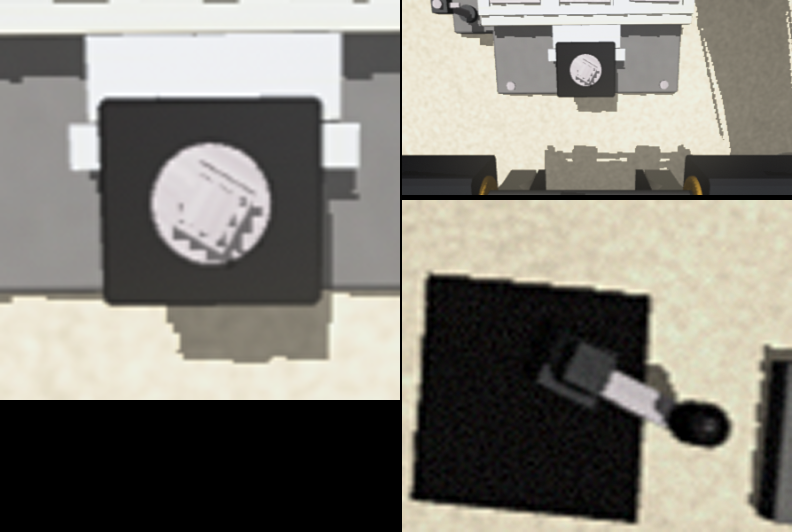

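The disc with the rotated square drive is centred on the column top at full-image (307.4,169), with its flats at about 29° in the image. The top view shows the crank on the mat, stub near (437.7,297.8) and knob near (466.4,312.2).

Run:
```python
from h import *
im,m=load('w11.png'); g=cv2.cvtColor(im,cv2.COLOR_RGB2GRAY)[108:228,244:364]
d=(g>70).astype(np.uint8)
for c in cv2.findContours(d[32:90,32:96].copy(),0,2)[0]:
    if len(c)>20:
        (x,y),ax,a=cv2.fitEllipse(c); u,v=x+32+244,y+32+108; print(u,v,ax,len(c),onz(m,u,v,.135),onz(m,u,v,.14))
a=onz(m,244+200/3.333,108+162/3.333,.135);b=onz(m,244+256/3.333,108+193/3.333,.135);print('edge',np.degrees(np.arctan2(b[1]-a[1],b[0]-a[0])),np.linalg.norm(a-b))
sub=g[40:85,45:85]; np.set_printoptions(linewidth=250); print(sub[::1,::1][0:40:2])
t=load('top0.png')[1]
s=onz(t,437.7,297.8,.061);k=onz(t,466.4,312.2,.079);print(s,k,np.degrees(np.arctan2(k[1]-s[1],k[0]-s[0])),np.linalg.norm((k-s)[:2]))
go(.47,-.24,.25,-117)
```

```text
306.8129997253418 168.5173282623291 (36.150543212890625, 36.51587677001953) 51 [0.64605793 0.01632334 0.135     ] [0.64582436 0.01638912 0.14      ]
edge 62.919585006043036 0.014106276237755976
[[ 54  55  55  54  55  54  54  53  54  54  54  55  55  55  55  55  55  55  56  55  56  56  56  56  56  55  57  58  57  58  57  56  58  57  57  58  57  58  58  58]
 [ 54  54  54  54  53  54  54  54  54  54  53  52  51  54  61  62  66  75  71  62  63  61  54  53  53  55  55  57  57  57  58  56  57  57  57  58  58  57  58  58]
 [ 54  54  54  54  55  54  53  53  55  72 106 152 189 213 215 213 214 218 215 210 211 214 211 205 163 109  83  63  54  55  56  56  57  58  58  58  58  58  58  58]
 [ 54  53  53  53  52  50  58 100 165 216 225 223 222 222 223 223 221 219 217 214 213 212 211 213 217 221 222 206 157  89  57  55  56  57  58  58  58  58  58  58]
 [ 53  54  52  52  76 150 217 224 222 219 218 219 220 220 208 179 195 218 222 222 219 216 215 213 211 210 211 214 218 219 191 108  58  55  57  57  58  58  58  59]
 [ 53  51  58 112 188 223 226 225 224 223 222 220 218 218 220 220 213 193 153 182 217 222 2
[... 1919 characters left out ...]
119 121 123 124 132 161 192 204 200 166 120 111 116 110 149 207 189 111  61  54  56  57  57  59  58  59  58]
 [ 55  55  54  55  54  54  53  60  93 143 191 220 221 221 218 217 196 119 109 111 119 126 111 110 150 207 184 120  71  56  55  57  58  58  58  57  58  59  59  58]
 [ 55  55  55  55  55  55  55  55  54  53  54  69  98 121 142 178 177 165 165 166 158 130 109  68  57  62  57  57  57  57  58  58  58  58  59  58  58  59  58  60]]
[ 0.43066281 -0.29163297  0.061     ] [ 0.40073814 -0.34511463  0.079     ] -119.22838748877088 0.06128437081774682
t 28.00 pos [0.6982 0.0211 0.2687] rpy deg [-1.7999e+02 -3.0000e-02 -1.7871e+02] F [-0.1  0.4  1.3] w 0.500
cm tool [33.63  8.48  1.87] twist -61.71
```

Call:
carry_out(
  translation=[
    [0, 0, 0],
    [0, 0, 0],
    [0, 0, 0],
    [0, 0, 0],
    [0, 0, 0],
    [0, 0, 0],
    [0, 0, 0],
    [0, 0, 0],
    [4.3, 1.1, 0],
    [4.3, 1.1, 0],
    [4.3, 1.1, 0],
    [4.3, 1.1, 0],
  ],
  twist=[-7.5, -7.5, -7.5, -7.5, -7.5, -7.5, -7.5, -7.2, 0, 0, 0, 0],
  grip=[0, 0, 0, 0, 0, 0, 0, 0, 0, 0, 0, 0],
)

```text
time_s: 29.2
eef_pos: [0.5748, -0.109, 0.2695]
tcp_rot: [-3.14, 0.001, -2.077]
ft_force: [0.2, -0.8, 0.3]
grip_width: 0.498
finger_force: 0.0
```

Call:
carry_out(
  translation=[
    [4.3, 1.1, 1],
    [4.3, 1.1, 1],
    [4.3, 1.1, 1],
    [4.3, 1.1, 1],
    [0, 0, 0],
    [0, 0, 0],
  ],
  twist=[0, 0, 0, 0, 0, 0],
  grip=[0.2, 0.2, 0.2, 0.2, 0.2, 0.2],
)

```text
time_s: 29.8
eef_pos: [0.4538, -0.2376, 0.2296]
tcp_rot: [-3.14, 0.001, -2.079]
ft_force: [-0.1, 0.5, -0.1]
grip_width: 0.604
finger_force: 0.0
```

Run:
```python
from h import *
go(.425,-.289,.036,-119)
im,m=snap('wrist','w12.png')
print('stub',proj(m,[.425,-.289,.061]),'knob',proj(m,[.4,-.345,.079]))
cv2.imwrite('pics/c11.png',im[:320,60:580,::-1])
```

```text
t 29.80 pos [ 0.4538 -0.2376  0.2296] rpy deg [-1.7991e+02  3.0000e-02 -1.1913e+02] F [-0.1  0.5 -0.1] w 0.604
cm tool [ 5.89  0.03 19.36] twist -0.13
stub (np.float64(311.48482639644897), np.float64(156.869774830248)) knob (np.float64(304.10426375422026), np.float64(72.89035746919231))
```

View pics/c11.png

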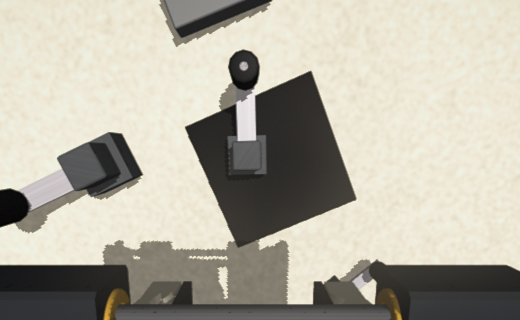

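The view shows the stub top at full-image (307,156), the knob top at (304,66) and mat corners at (246,128), (372,72), (416,199) and (298,247). Those were my last pictures; from here I use numbers only.

Run:
```python
from h import *
im,m=load('w12.png'); g=cv2.cvtColor(im,cv2.COLOR_RGB2GRAY).astype(int)
np.set_printoptions(linewidth=250)
print(g[156,284:332]);print(g[128:182,300][::1]);print(g[40:100,304]);print(g[66,284:324])
s=onz(m,307,156,.061);k=onz(m,304,66,.079);print(s,k,np.degrees(np.arctan2(k[1]-s[1],k[0]-s[0])),np.linalg.norm((k-s)[:2]))
c=np.array([onz(m,*p,.003) for p in((246,128),(372,72),(416,199),(298,247))]);print('mat',c.mean(0),[np.linalg.norm(c[i]-c[i-1]) for i in range(4)])
go(s[0],s[1],.036,np.degrees(np.arctan2(k[1]-s[1],k[0]-s[0])))
```

```text
[ 41  31  30  34  46  55  54  52  56  78  91  96  96  96  97  97  98  99  97  95  94  95  96  97  97  95  96  97  96  95  96  97  98 100  98  92  80  79  96  98  98  91  62  42  39  41  41  41]
[224 225 225 225 224 224 224 224 224 223 224 226 214 109  85  96  97  98  98  97  98  97  98  98  98  98  98  98  98  99  98  97  96  94  94  93  94  95  96  96  92  74  49  52  55  54  46  36  34  35  35  37  46  47]
[236 236 237 237 236 235 234 233 233 176  73  33  42  46  46  47  48  49  49  48  50  88 157 180 182 171 178 197 187 188 116  57  45  46  44  45  44  43  43  40  36  32  20  15  11  11  13  14  10  21  70 110 114 113 113 112 112 111 109 120]
[236 236 237 220  99  29  29  36  38  39  39  40  43  43  47  95 155 168 173 186 178 171 178 161  79  50  52  53  54  54  54  52  49  39  42 124 216 231 231 232]
[ 0.42789471 -0.2914125   0.061     ] [ 0.39775112 -0.34914804  0.079     ] -117.56895997235793 0.06513086794767504
mat [ 0.41082231 -0.2717364   0.003     ] [np.float64(0.1271036935795094), np.float64(0.12851921583239342), np.float64(0.12705028575849098), np.float64(0.12824798654596675)]
t 29.85 pos [ 0.4548 -0.237   0.2297] rpy deg [-1.7989e+02  4.0000e-02 -1.1906e+02] F [ 0.1  0.  -0.6] w 0.600
cm tool [ 6.06 -0.13 19.37] twist -1.5
```

Call:
carry_out(
  translation=[
    [2, 0, 2],
    [2, 0, 4],
    [2.1, -0.13, 4],
    [0, 0, 4],
    [0, 0, 3],
    [0, 0, 0],
    [0, 0, 0],
    [0, 0, 0],
  ],
  twist=[-1.5, 0, 0, 0, 0, 0, 0, 0],
  grip=[0.2, 0.2, 0.2, 0.2, 0.2, 0.2, 0.2, 0.2],
)

```text
time_s: 30.65
eef_pos: [0.4296, -0.2912, 0.0606]
tcp_rot: [-3.139, 0.0, -2.049]
ft_force: [0.1, -0.3, 0.1]
grip_width: 0.601
finger_force: 0.0
```

Run:
```python
from h import *
go(.4279,-.2914,.036,-117.6)
im,m=snap('wrist','w13.png'); g=cv2.cvtColor(im,cv2.COLOR_RGB2GRAY)
print(proj(m,[.3978,-.3491,.079]))
d=(g<60).astype(np.uint8)
for c in cv2.findContours(d[:230,200:440].copy(),0,2)[0]:
    x,y,w,h=cv2.boundingRect(c)
    if w>10: print(x+200,y,w,h)
d=(g>130).astype(np.uint8)
u,v=map(int,proj(m,[.3978,-.3491,.079])); 
n,l,st,ce=cv2.connectedComponentsWithStats(d[v-40:v+40,u-40:u+40].copy())
for a,b in zip(st,ce): print(a,b+[u-40,v-40])
```

```text
t 30.65 pos [ 0.4296 -0.2912  0.0606] rpy deg [-1.7982e+02  2.0000e-02 -1.1741e+02] F [ 0.1 -0.3  0.1] w 0.601
cm tool [0.1  0.14 2.46] twist 0.19
(np.float64(313.7502629673774), np.float64(146.77178916428358))
209 181 87 49
281 112 159 118
200 0 167 67
[   0    5   80   75 4427] [312.53693246 152.19494014]
[   0    0   80   57 1669] [312.66327142 123.65907729]
[32 33 10  8 44] [309.06818182 142.22727273]
[38 32  1  1  1] [311. 138.]
[42 32  3  2  5] [316.2 138.4]
[45 36  1  1  1] [318. 142.]
[35 38 14 11 56] [314.91071429 148.57142857]
[ 9 55  1  1  1] [282. 161.]
[ 0 58  1  1  1] [273. 164.]
[12 60  1  1  1] [285. 166.]
[11 67 12 10 54] [290.16666667 178.05555556]
[ 41  69  16  11 127] [322.84251969 181.07874016]
[ 2 76  6  4 13] [277.69230769 184.07692308]
```

Call:
carry_out(
  translation=[
    [0.1, 0.14, 1],
    [0, 0, 1.46],
    [0, 0, 0],
    [0, 0, 0],
    [0, 0, 0],
    [0, 0, 0],
    [0, 0, 0],
    [0, 0, -1],
    [0, 0, -2],
    [0, 0, -3],
    [0, 0, 0],
    [0, 0, 0],
  ],
  twist=[0, 0, 0, 0, 0, 0, 0, 0, 0, 0, 0, 0],
  grip=[0.2, 0.2, 0.2, -1, -1, -1, -1, -1, -1, -1, -1, -1],
)

```text
time_s: 31.9
eef_pos: [0.4258, -0.2911, 0.0947]
tcp_rot: [-3.141, 0.001, -2.051]
ft_force: [-0.6, -0.2, -3.9]
grip_width: 0.271
finger_force: 30.0
```

```bash
cat >> h.py <<'E'
def knob(f,zoff=.043):
    # bright reflective knob top disc; zoff = knob top above TCP
    o=ctrl.get_obs();p=o['eef_pos'];R=Rn.from_euler('xyz',[np.pi,0,o['tcp_rot'][2]]).as_matrix()
    im,m=snap('wrist',f);u,v=map(int,proj(m,p+R@np.array([.065,0,-zoff])));g=cv2.cvtColor(im,cv2.COLOR_RGB2GRAY)
    print('exp',u,v); G=g[v-60:v+60,u-60:u+60]
    d=(G<75).astype(np.uint8); d=cv2.morphologyEx(d,cv2.MORPH_CLOSE,cv2.getStructuringElement(2,(25,25)))
    for c in cv2.findContours(d,0,2)[0]:
        x,y,w,h=cv2.boundingRect(c)
        if w>20: print('blob',x+u-60,y+v-60,w,h)
    q=onz(m,u,v,p[2]+zoff); print('cam',ray(m,u,v)[0]-p); return im,m,R,p,g,u,v
E
python3 - <<'E'
from h import *
im,m,R,p,g,u,v=knob('w14.png')
np.set_printoptions(linewidth=300)
print(g[v-60:v+60:4,u-60:u+60:3]); go(0,0,.3)
E
```

```text
exp 308 150
blob 248 108 120 102
cam [-0.03108255 -0.05755513  0.15751149]
[[235 231 232 ... 229 229 229]
 [233 235 235 ... 233 232 229]
 [234 236 237 ... 236 236 235]
 ...
 [ 49  51  51 ...  45  47  45]
 [ 51  51  50 ...  45  46  46]
 [ 52  51  51 ...  46  46  44]]
t 31.95 pos [ 0.4252 -0.2909  0.0938] rpy deg [ 1.7995e+02  2.0000e-02 -1.1752e+02] F [-0.3 -0.2 -4.2] w 0.269
cm tool [ -6.15  51.15 -20.62] twist 0.0
```

Call:
carry_out(
  translation=[
    [0, 0, -4],
    [0, 0, -4],
    [0, 0, -4],
    [-4.2, -0.6, -4],
    [-4.2, -0.6, 0],
    [-4.2, -0.6, 0],
    [-4.2, -0.6, 0],
    [0, 0, 0],
    [0, 0, 0],
    [0, 0, 0],
  ],
  twist=[0, 0, 0, 0, 0, 0, 0, 0, 0, 0],
  grip=[-1, -1, -1, -1, -1, -1, -1, -1, -1, -1],
)

```text
time_s: 32.95
eef_pos: [0.5204, -0.1584, 0.2472]
tcp_rot: [3.139, -0.001, -2.051]
ft_force: [-0.2, 0.8, -3.5]
grip_width: 0.271
finger_force: 30.0
```

```bash
cat >> h.py <<'E'
def knob2(f,zoff=.043):
    o=ctrl.get_obs();p=o['eef_pos'];R=Rn.from_euler('xyz',[np.pi,0,o['tcp_rot'][2]]).as_matrix()
    im,m=snap('wrist',f);u,v=map(int,proj(m,p+R@np.array([.065,0,-zoff])));g=cv2.cvtColor(im,cv2.COLOR_RGB2GRAY)
    G=cv2.GaussianBlur(g,(3,3),0)
    print('exp',u,v,'minrow',[int(x) for x in g[v-70:v+71:5,u]],'row',[int(x) for x in g[v,u-70:u+71:5]])
    for x in (cv2.HoughCircles(G[v-90:v+90,u-90:u+90],cv2.HOUGH_GRADIENT,1.5,20,param1=80,param2=20,minRadius=8,maxRadius=60) or [[]]) [0][:6] if False else []: pass
    h=cv2.HoughCircles(G[v-90:v+90,u-90:u+90],cv2.HOUGH_GRADIENT,1.5,20,param1=80,param2=18,minRadius=30,maxRadius=50)
    if h is not None:
        for x,y,r in h[0][:4]:
            q=onz(m,x+u-90,y+v-90,p[2]+zoff); print('circ',x+u-90,y+v-90,r,'tool mm',np.round(1000*R.T@(q-p),1))
E
python3 - <<'E'
from h import *
knob2('w15.png'); go(.646,.0163,.26,-118)
E
```

```text
exp 309 149 minrow [36, 38, 36, 37, 38, 38, 24, 44, 54, 53, 53, 52, 54, 53, 61, 52, 52, 53, 52, 52, 53, 52, 82, 112, 214, 214, 213, 212, 210] row [235, 232, 234, 237, 235, 227, 233, 32, 41, 45, 46, 48, 49, 51, 61, 54, 54, 55, 54, 56, 56, 57, 50, 229, 229, 235, 232, 227, 226]
circ 312.75 146.75 38.85 tool mm [ 65.9   0.9 -43. ]
circ 326.25 227.75 36.9 tool mm [ 42.1   5.  -43. ]
t 33.00 pos [ 0.5204 -0.1588  0.2476] rpy deg [ 1.7991e+02 -4.0000e-02 -1.1753e+02] F [ 0.8  0.2 -3.6] w 0.270
cm tool [-21.35  -2.87  -1.24] twist 0.47
```

Call:
carry_out(
  translation=[
    [-4.27, -0.59, 0],
    [-4.27, -0.59, 0],
    [-4.27, -0.59, 0],
    [-4.27, -0.59, 0],
    [-4.27, -0.58, 0],
    [0, 0, 2],
    [0, 0, 1.5],
    [0, 0, 0],
    [0, 0, 0],
  ],
  twist=[0.47, 0, 0, 0, 0, 0, 0, 0, 0],
  grip=[-1, -1, -1, -1, -1, -1, -1, -1, -1],
)

```text
time_s: 33.9
eef_pos: [0.647, 0.0156, 0.2135]
tcp_rot: [3.141, -0.001, -2.06]
ft_force: [0.3, -0.0, -3.3]
grip_width: 0.272
finger_force: 30.0
```

Run:
```python
from h import *
go(.6466,.0158,.168,-118)
```

```text
t 33.90 pos [0.647  0.0156 0.2135] rpy deg [ 1.7999e+02 -4.0000e-02 -1.1802e+02] F [ 0.3 -0.  -3.3] w 0.272
cm tool [0.   0.04 4.55] twist -0.02
```

Call:
carry_out(
  translation=[
    [0, 0.04, 1],
    [0, 0, 1],
    [0, 0, 0.5],
    [0, 0, 0.5],
    [0, 0, 0],
    [0, 0, 0],
  ],
  twist=[0, 0, 0, 0, 0, 0],
  grip=[-1, -1, -1, -1, -1, -1],
)

```text
time_s: 34.5
eef_pos: [0.6468, 0.0169, 0.1835]
tcp_rot: [-3.141, -0.0, -2.059]
ft_force: [0.3, -0.3, -3.0]
grip_width: 0.27
finger_force: 30.0
```

Call:
carry_out(
  translation=[
    [0, 0, 0.5],
    [0, 0, 0.5],
    [0, 0, 0.4],
    [0, 0, 0.2],
    [0, 0, 0.2],
    [0, 0, 0],
  ],
  twist=[0, 0, 0, 0, 0, 0],
  grip=[-1, -1, -1, -1, -1, -1],
)

```text
time_s: 35.1
eef_pos: [0.6465, 0.017, 0.1673]
tcp_rot: [-3.141, 0.0, -2.058]
ft_force: [-5.6, 1.5, 9.7]
grip_width: 0.274
finger_force: 30.0
```

Call:
carry_out(
  translation=[
    [0, 0, 0],
    [0, 0, 0],
    [0, 0, 0],
    [0, 0, -2],
    [0, 0, -3.5],
    [3.25, 0, -0.5],
    [3.25, 0, 0],
    [0, 0, 2],
    [0, 0, 2.9],
    [0, 0, 0],
    [0, 0, 0],
  ],
  twist=[0, 0, 0, 0, 0, 0, 0, 0, 0, 0, 0],
  grip=[0.2, 0.2, 0.2, 0.2, 0.2, 0.2, 0.2, 0.2, 0.2, 0.2, 0.2],
)

```text
time_s: 36.2
eef_pos: [0.6164, -0.0407, 0.1766]
tcp_rot: [3.141, -0.001, -2.059]
ft_force: [-0.1, 0.6, 0.8]
grip_width: 0.6
finger_force: 0.0
```

Run:
```python
from h import *
go(.6159,-.0411,.178,-118)
w,t,s=[load(f)[1] for f in('w3.png','top0.png','scene0.png')]
# platform -y end top corners: triangulate between views (back corner)
```

```text
t 36.20 pos [ 0.6164 -0.0407  0.1766] rpy deg [ 1.7998e+02 -6.0000e-02 -1.1795e+02] F [-0.1  0.6  0.8] w 0.600
cm tool [ 0.06  0.02 -0.14] twist 0.05
```

Call:
carry_out(
  translation=[
    [0.06, 0.02, 0],
    [0, 0, 0],
    [0, 0, 0],
    [0, 0, 0],
    [0, 0, 0],
  ],
  twist=[0, 0, 0, 0, 0],
  grip=[-1, -1, -1, -1, -1],
)

```text
time_s: 36.7
eef_pos: [0.6159, -0.0409, 0.1768]
tcp_rot: [-3.141, 0.0, -2.059]
ft_force: [-0.3, 0.0, 1.0]
grip_width: 0.268
finger_force: 30.0
```

Call:
carry_out(
  translation=[
    [-0.22, 1.68, 0],
    [-0.65, 1.57, 0],
    [-1.03, 1.35, 0],
    [-1.35, 1.03, 0],
    [-1.57, 0.65, 0],
    [-1.68, 0.22, 0],
    [0, 0, 0],
  ],
  twist=[0, 0, 0, 0, 0, 0, 0],
  grip=[-1, -1, -1, -1, -1, -1, -1],
)

```text
time_s: 37.4
eef_pos: [0.5905, 0.0486, 0.1766]
tcp_rot: [-3.139, 0.001, -2.057]
ft_force: [5.9, -3.4, -0.9]
grip_width: 0.266
finger_force: 30.0
```

Call:
carry_out(
  translation=[
    [-1.68, -0.22, 0],
    [-1.57, -0.65, 0],
    [-1.35, -1.03, 0],
    [-1.03, -1.35, 0],
    [-0.65, -1.57, 0],
    [-0.22, -1.68, 0],
    [0, 0, 0],
  ],
  twist=[0, 0, 0, 0, 0, 0, 0],
  grip=[-1, -1, -1, -1, -1, -1, -1],
)

```text
time_s: 38.1
eef_pos: [0.6772, 0.0738, 0.1763]
tcp_rot: [3.141, -0.001, -2.059]
ft_force: [-1.1, -3.5, 4.3]
grip_width: 0.267
finger_force: 30.0
```

Run:
```python
from h import *
w,t,s=[load(f)[1] for f in('w3.png','top0.png','scene0.png')]
def rep(n,O):
    print(n,*[np.round(x,4) for x in tri(O)],*[np.round(tri([O[i],O[j]])[0],4) for i,j in((0,1),(0,2),(1,2))])
rep('clip +x end',[(w,187.5,199.5),(t,339.4,228.6),(s,303,257.6)])
# column top disc & drive in top/scene: centre known (.6465,.0163)
print(proj(t,[.6465,.0163,.157]),proj(s,[.6465,.0163,.157]),proj(t,[.5515,.2668,.031]),proj(s,[.5515,.2668,.031]),proj(s,[.439,.2183,.031]))
```

```text
clip +x end [ 0.5806 -0.0838  0.066 ] [0.0024 0.0016 0.0027] [ 0.5802 -0.0855  0.0615] [ 0.5802 -0.0829  0.0653] [ 0.582  -0.084   0.0677]
(np.float64(289.6700337632978), np.float64(190.40387587374687)) (np.float64(354.9817171478178), np.float64(220.27221965082748)) (np.float64(181.0319600577004), np.float64(245.7739648196703)) (np.float64(378.33627908224673), np.float64(166.99514644425457)) (np.float64(332.6214137586734), np.float64(157.94589116947247))
```

Call:
carry_out(
  translation=[
    [0.22, -1.68, 0],
    [0.65, -1.57, 0],
    [1.03, -1.35, 0],
    [1.35, -1.03, 0],
    [1.57, -0.65, 0],
    [1.68, -0.22, 0],
    [1.68, 0.22, 0],
    [1.57, 0.65, 0],
    [1.35, 1.03, 0],
    [1.03, 1.35, 0],
    [0.65, 1.57, 0],
    [0.22, 1.68, 0],
  ],
  twist=[0, 0, 0, 0, 0, 0, 0, 0, 0, 0, 0, 0],
  grip=[-1, -1, -1, -1, -1, -1, -1, -1, -1, -1, -1, -1],
)

```text
time_s: 39.3
eef_pos: [0.6152, -0.0419, 0.1766]
tcp_rot: [-3.14, 0.002, -2.06]
ft_force: [8.0, 6.3, -2.2]
grip_width: 0.265
finger_force: 30.0
```

Call:
carry_out(
  translation=[
    [-0.22, 1.68, 0],
    [-0.65, 1.57, 0],
    [-1.03, 1.35, 0],
    [-1.35, 1.03, 0],
    [-1.57, 0.65, 0],
    [-1.68, 0.22, 0],
    [-1.68, -0.22, 0],
    [-1.57, -0.65, 0],
    [-1.35, -1.03, 0],
    [-1.03, -1.35, 0],
    [-0.65, -1.57, 0],
    [-0.22, -1.68, 0],
  ],
  twist=[0, 0, 0, 0, 0, 0, 0, 0, 0, 0, 0, 0],
  grip=[-1, -1, -1, -1, -1, -1, -1, -1, -1, -1, -1, -1],
)

```text
time_s: 40.5
eef_pos: [0.6761, 0.0739, 0.1767]
tcp_rot: [3.141, 0.0, -2.058]
ft_force: [-2.9, 2.8, 3.8]
grip_width: 0.27
finger_force: 30.0
```

Call:
carry_out(
  translation=[
    [0.22, -1.68, 0],
    [0.65, -1.57, 0],
    [1.03, -1.35, 0],
    [1.35, -1.03, 0],
    [1.57, -0.65, 0],
    [1.68, -0.22, 0],
    [1.68, 0.22, 0],
    [1.57, 0.65, 0],
    [1.35, 1.03, 0],
    [1.03, 1.35, 0],
    [0.65, 1.57, 0],
    [0.22, 1.68, 0],
  ],
  twist=[0, 0, 0, 0, 0, 0, 0, 0, 0, 0, 0, 0],
  grip=[-1, -1, -1, -1, -1, -1, -1, -1, -1, -1, -1, -1],
)

```text
time_s: 41.7
eef_pos: [0.615, -0.0418, 0.1765]
tcp_rot: [-3.14, 0.001, -2.06]
ft_force: [7.9, 5.6, -2.6]
grip_width: 0.266
finger_force: 30.0
```

Call:
carry_out(
  translation=[
    [-0.22, 1.68, 0],
    [-0.65, 1.57, 0],
    [-1.03, 1.35, 0],
    [-1.35, 1.03, 0],
    [-1.57, 0.65, 0],
    [-1.68, 0.22, 0],
    [-1.68, -0.22, 0],
    [-1.57, -0.65, 0],
    [-1.35, -1.03, 0],
    [-1.03, -1.35, 0],
    [-0.65, -1.57, 0],
    [-0.22, -1.68, 0],
  ],
  twist=[0, 0, 0, 0, 0, 0, 0, 0, 0, 0, 0, 0],
  grip=[-1, -1, -1, -1, -1, -1, -1, -1, -1, -1, -1, -1],
)

```text
time_s: 42.9
eef_pos: [0.6759, 0.074, 0.1767]
tcp_rot: [3.14, 0.0, -2.058]
ft_force: [-2.8, 3.9, 5.6]
grip_width: 0.27
finger_force: 30.0
```

Call:
carry_out(
  translation=[
    [0.22, -1.68, 0],
    [0.65, -1.57, 0],
    [1.03, -1.35, 0],
    [1.35, -1.03, 0],
    [1.57, -0.65, 0],
    [1.68, -0.22, 0],
    [1.68, 0.22, 0],
    [1.57, 0.65, 0],
    [1.35, 1.03, 0],
    [1.03, 1.35, 0],
    [0.65, 1.57, 0],
    [0.22, 1.68, 0],
  ],
  twist=[0, 0, 0, 0, 0, 0, 0, 0, 0, 0, 0, 0],
  grip=[-1, -1, -1, -1, -1, -1, -1, -1, -1, -1, -1, -1],
)

```text
time_s: 44.1
eef_pos: [0.6149, -0.0418, 0.1765]
tcp_rot: [-3.14, 0.001, -2.06]
ft_force: [7.2, 6.3, -1.4]
grip_width: 0.268
finger_force: 30.0
```

Three turns are done, about +30 mm. One quarter turn more, then I release and measure the gauge against the platform with two wrist views.

Call:
carry_out(
  translation=[
    [-0.22, 1.68, 0],
    [-0.65, 1.57, 0],
    [-1.03, 1.35, 0],
    [-1.35, 1.03, 0],
    [-1.57, 0.65, 0],
    [-1.68, 0.22, 0],
    [0, 0, 0],
    [0, 0, 0],
    [0, 0, 0],
    [0, 0, 0],
    [0, 0, -4],
    [0, 0, -4],
  ],
  twist=[0, 0, 0, 0, 0, 0, 0, 0, 0, 0, 0, 0],
  grip=[-1, -1, -1, -1, -1, -1, -1, 0.2, 0.2, 0.2, 0.2, 0.2],
)

```text
time_s: 45.3
eef_pos: [0.5873, 0.0461, 0.2559]
tcp_rot: [3.138, -0.003, -2.059]
ft_force: [1.2, 0.4, 1.1]
grip_width: 0.591
finger_force: 0.0
```

Call:
carry_out(
  translation=[
    [0, 0, -2],
    [0, 0, 0],
    [0, 0, 0],
    [0, 0, 0],
    [0, 0, 0],
    [0, 0, 0],
    [0, 0, 0],
    [0, 0, 0],
    [-2.5, 0, 0],
    [-2.5, 0, 0],
    [0, 0, 0],
    [0, 0, 0],
  ],
  twist=[7.7, 7.7, 7.7, 7.7, 7.7, 7.7, 7.7, 7.7, 0, 0, 0, 0],
  grip=[0.2, 0.2, 0.2, 0.2, 0.2, 0.2, 0.2, 0.2, 0.2, 0.2, 0.2, 0.2],
)

```text
time_s: 46.5
eef_pos: [0.6382, 0.0469, 0.2753]
tcp_rot: [-3.141, -0.002, -3.135]
ft_force: [0.3, -0.3, -0.5]
grip_width: 0.601
finger_force: 0.0
```

Run:
```python
from h import *
go(.64,-.2,.27)
im,m=snap('wrist','g1.png')
u,v=proj(m,[.5948,-.1008,.092]);e0=proj(m,[.563,-.0965,.0905]);print(u,v,e0)
g=cv2.cvtColor(im,cv2.COLOR_RGB2GRAY);np.set_printoptions(linewidth=400,threshold=100000)
print(g[int(v)-14:int(v)+14,int(u)-26:int(u)+36])
```

```text
t 46.50 pos [0.6382 0.0469 0.2753] rpy deg [-1.7998e+02 -1.3000e-01 -1.7961e+02] F [ 0.3 -0.3 -0.5] w 0.601
cm tool [-1.000e-02 -2.469e+01  5.300e-01] twist 0.0
143.30511027755094 174.9900049105716 (np.float64(145.4230714345923), np.float64(137.2862587988711))
[[233 234 234 233 231 230 229 229 231 232 234 234 235 236 237 238 238 238 238 238 233 194 137 144 145 145 144 145 145 144 144 163 217 239 239 239 239 239 239 239 239 240 240 241 224 129 182 207 207 207 208 208 207 207 207 208 208 208 208 208 208 208]
 [235 235 234 233 232 231 230 231 232 233 233 235 235 236 237 237 238 238 237 237 233 198 136 142 145 145 144 145 145 144 143 162 215 240 239 239 239 239 239 239 239 240 240 240 226 143 178 206 208 207 207 207 206 207 207 208 207 208 208 207 207 208]
 [235 235 234 233 232 231 231 231 232 233 234 235 235 236 236 236 236 237 237 236 236 219 138 140 145 144 145 144 145 143 134 127 184 239 240 239 239 239 239 239 239 239 240 241 230 159 162 203 206 205 205 205 205 206 206 206 206 205 207 207 208 207]
 [238 237 236 234 233 232 232 233 234 235 236 236 236 236 236 237 237 237 237 236 236 
[... 5489 characters left out ...]
 234 232 229 227 226 226 228 229 230 230 229 208 140 139 144 144 144 145 144 143 143 144 143 142 155 205 239 239 238 239 238 238 238 238 238 238 238 238 238 239 239 239 239 239 239 239 238 238 238]
 [232 234 235 234 234 234 233 232 231 231 232 233 233 232 230 227 226 227 228 230 232 232 232 231 219 160 131 132 133 133 133 133 132 132 131 130 129 141 196 239 238 238 238 238 238 238 238 238 238 238 238 238 238 238 238 238 238 238 239 238 238 239]
 [232 234 235 235 235 235 234 232 232 231 232 231 231 229 227 226 227 228 229 231 232 233 233 232 220 167 141 120 115 115 116 118 116 113 112 111 109 124 188 242 241 240 240 240 240 240 240 240 240 240 240 240 240 240 240 240 240 240 240 240 240 239]]
```

Call:
carry_out(
  translation=[
    [0, -4, 0],
    [0, -4, 0],
    [0, -4, 0],
    [0, -4, 0],
    [0, -4, 0],
    [0, -4, 0],
    [0, 0, 0],
    [0, 0, 0],
    [0, 0, 0],
  ],
  twist=[0, 0, 0, 0, 0, 0, 0, 0, 0],
  grip=[0.2, 0.2, 0.2, 0.2, 0.2, 0.2, 0.2, 0.2, 0.2],
)

```text
time_s: 47.45
eef_pos: [0.6402, -0.1921, 0.2767]
tcp_rot: [3.141, 0.0, -3.134]
ft_force: [0.0, 0.3, 0.4]
grip_width: 0.598
finger_force: 0.0
```

Run:
```python
from h import *
go(.64,-.2,.27)
im,m=snap('wrist','g2.png')
u,v=proj(m,[.5948,-.1008,.092]);print(u,v,proj(m,[.5945,-.0965,.0905]))
g=cv2.cvtColor(im,cv2.COLOR_RGB2GRAY);np.set_printoptions(linewidth=400,threshold=100000)
print(g[int(v)-10:int(v)+8,int(u)-30:int(u)+34])
```

```text
t 47.45 pos [ 0.6402 -0.1921  0.2767] rpy deg [ 1.7999e+02  1.0000e-02 -1.7955e+02] F [0.  0.3 0.4] w 0.598
cm tool [ 0.03 -0.79  0.67] twist 0.0
416.4225244430081 174.22340881581806 (np.float64(420.8831156241966), np.float64(173.81097513993575))
[[105 106 105 101  89  77  77  85  96  97  97  99 103 100  91  91  91  91  91  90  90  94 104 122 145 138  93  88  88  88  89  88  89  88  88  88  89  92  95  99 140 224 239 240 239 239 240 239 238 239 239 240 237 200 110 127 171 173 172 172 172 172 172 172]
 [106 107 105 100  84  64  62  76  99  99 100 100 101 100  98  99 100 100 100  98  98  99 101 107 115  99  88  87  88  88  88  88  88  88  88  88  88  91  93  93 140 224 239 240 239 239 240 239 238 239 239 240 237 210 147 142 148 148 147 148 148 147 147 147]
 [105 106 106 102  87  62  61  76 102 102 103 103 103 102 102 103 104 104 103 102 102 103 103 110 116  90  87  88  88  88  88  88  88  88  88  87  89  91  92  92 142 225 239 240 239 239 239 239 238 239 239 240 240 237 233 233 234 234 233 233 232 232 232 232]
 [101 102 103 101  86  63  62  76 102 103 103 103 102 102 100 101 103 102 10
[... 3109 characters left out ...]
 100 101 101 102 120 154 141  93  87  89  88  89  88  88  88  88  88  89  93 148 229 239 237 235 235 221 154 144 145 144 144 144 143 147 187 238 239 239 239 239 239 239 239 238 238]
 [ 90  91  91  89  78  67  66  81 101 101 102 104 103 102 103 104 104 104 102 102 103 104 104 122 154 140  93  87  88  88  88  88  88  88  88  88  88  95 156 233 242 240 240 240 239 235 236 236 236 235 236 235 234 235 239 238 237 237 237 237 237 237 237 238]
 [ 90  90  90  91  89  85  80  85  97  97 105 124 125 124 124 125 126 125 124 124 128 135 136 143 155 140  93  87  88  89  89  88  88  87  87  88  89  98 157 232 239 238 238 237 238 238 238 239 239 239 239 239 238 238 237 236 236 236 236 236 236 236 236 236]]
```

Run:
```python
from h import *
m1=load('g1.png')[1];m2=load('g2.png')[1]
for n,a,b in [('tip top',(141.5,173),(418.58,172)),('edge front',(149.96,172),(425.83,172)),('edge back',(117+36.9,183),(386+37.8,180.5)),('edge back2',(117+37.3,184),(386+37.8,181))]:
    print(n,*[np.round(x,4) for x in tri([(m1,*a),(m2,*b)])])
im=load('g1.png')[0];g=cv2.cvtColor(im,cv2.COLOR_RGB2GRAY).astype(int)
np.set_printoptions(linewidth=300)
def edge(g,r,a,b):
    s=g[r,a:b]; d=np.diff(s); i=int(np.argmax(d)); return a+i+.5
for f,a,b in(('g1.png',140,165),('g2.png',415,435)):
    g=cv2.cvtColor(load(f)[0],cv2.COLOR_RGB2GRAY).astype(int)
    print(f,[(r,edge(g,r,a,b)) for r in range(95,205,4)])
```

```text
tip top [ 0.5927 -0.1003  0.0964] [0.0001 0.0001]
edge front [ 0.5923 -0.0936  0.0949] [0.0003 0.0003]
edge back [ 0.6011 -0.0932  0.0895] [0.0008 0.0008]
edge back2 [ 0.6018 -0.093   0.0892] [0.001 0.001]
g1.png [(95, 140.5), (99, 141.5), (103, 156.5), (107, 156.5), (111, 157.5), (115, 157.5), (119, 160.5), (123, 160.5), (127, 151.5), (131, 151.5), (135, 152.5), (139, 152.5), (143, 162.5), (147, 162.5), (151, 163.5), (155, 163.5), (159, 162.5), (163, 149.5), (167, 149.5), (171, 149.5), (175, 150.5), (179, 151.5), (183, 154.5), (187, 154.5), (191, 145.5), (195, 144.5), (199, 144.5), (203, 141.5)]
g2.png [(95, 429.5), (99, 429.5), (103, 429.5), (107, 429.5), (111, 428.5), (115, 428.5), (119, 428.5), (123, 428.5), (127, 428.5), (131, 428.5), (135, 427.5), (139, 427.5), (143, 427.5), (147, 427.5), (151, 427.5), (155, 426.5), (159, 426.5), (163, 426.5), (167, 426.5), (171, 426.5), (175, 425.5), (179, 424.5), (183, 423.5), (187, 423.5), (191, 416.5), (195, 415.5), (199, 424.5), (203, 415.5)]
```

Triangulated in the same pair of views, the rim is at 0.0949, the platform top at about 0.0896 and the pointer mid at 0.0949. It needs about 5 mm more, so half a turn.

Run:
```python
from h import *
go(.5889,.0468,.178)
```

```text
t 47.50 pos [ 0.6404 -0.1917  0.2767] rpy deg [ 1.7999e+02  2.0000e-02 -1.7951e+02] F [ 0.3 -0.1 -0.5] w 0.601
cm tool [ 4.95 23.9   9.87] twist 0.0
```

Call:
carry_out(
  translation=[
    [0.82, 4, 0],
    [0.82, 4, 0],
    [0.82, 4, 0],
    [0.83, 4, 0],
    [0.83, 4, 0],
    [0.83, 3.9, 0],
    [0, 0, 0],
    [0, 0, 2],
    [0, 0, 0],
    [0, 0, 0],
  ],
  twist=[0, 0, 0, 0, 0, 0, 0, 0, 0, 0],
  grip=[0.2, 0.2, 0.2, 0.2, 0.2, 0.2, 0.2, 0.2, 0.2, 0.2],
)

```text
time_s: 48.5
eef_pos: [0.5891, 0.0461, 0.2566]
tcp_rot: [-3.141, -0.001, -3.133]
ft_force: [0.6, -0.8, 0.4]
grip_width: 0.598
finger_force: 0.0
```

Run:
```python
from h import *
go(.5889,.0468,.178)
im,m=snap('wrist','k1.png'); g=cv2.cvtColor(im,cv2.COLOR_RGB2GRAY)
u,v=map(int,proj(m,[.5889,.0468,.211]));print(u,v); np.set_printoptions(linewidth=400,threshold=100000)
print(g[v-50:v+12:4,u-60:u+61:3])
```

```text
t 48.50 pos [0.5891 0.0461 0.2566] rpy deg [-1.7997e+02 -3.0000e-02 -1.7951e+02] F [ 0.6 -0.8  0.4] w 0.598
cm tool [0.02 0.07 7.86] twist 0.0
312 271
[[210 210 212 201 210 207 216 207 204 209 204 211 213 212 205 202 210 195 240 240 239 240 239 240 240 153 153 238 239 239 239 239 239 239 238 237 238 238 238 238 238]
 [235 212 210 211 213 193 192 194 194 172 172 174 174 151 143 146 143 135 166 240 239 239 239 239 240 188 197 213 213 214 234 235 235 235 236 236 236 236 237 236 237]
 [237 238 238 238 238 238 238 239 239 239 239 239 239 239 239 239 239 238 238 238 238 238 238 238 238 238 238 238 237 238 238 238 238 238 237 237 238 238 237 238 238]
 [240 239 239 239 240 239 239 239 240 239 239 240 240 239 239 239 239 239 240 134 241 240 239 238 239 239 238 237 237 237 237 237 237 236 236 236 234 234 220 218 236]
 [237 236 236 237 236 236 236 237 236 237 237 236 232 237 237 237 238 227  94  56  53  54  83 202 242 240 239 238 238 238 238 238 238 237 237 237 237 237 237 237 237]
 [238 237 237 237 237 237 237 237 236 236 237 236 236 236 236 239 128  51  54  54  53  53  53  53  53 126 177 236 
[... 1023 characters left out ...]
81  82  83  84  84  83  83  84]
 [ 47  45  81  91  46  47  46  47  47  47  46  46  61  97  52  54  53  53  53 124  82 114  54  51  51  51  50  48  87  88  87  87  86  86  87 138  81  82  82  82  83]
 [ 45  56  92  55  45  45  45  45  45  44  45  45 105 108  45  46  46  44  44  49  63  57  53  44  44  44  42  75  94  85  79  80  80  80  80  81  82  81  81  82  82]
 [ 43  90  89  44  44  44  44  43  43  43  42  97 107 105  60  43  43  43  43  43  43  42  42  42  42  42  42  81  80  80  79  79  80  79  79  80  80  81  81  81  82]
 [ 66  90  51  42  42  42  42  43  42  41  72 106 105 103 199 107  40  42  41  41  41  40  40  40  41  41  79  79  80  79  79  78  78  78  79  79  79  79  79  80  80]]
```

Call:
carry_out(
  translation=[
    [0, 0.07, 3],
    [0, 0, 3],
    [0, 0, 1.9],
    [0, 0, 0],
    [0, 0, 0],
    [0, 0, 0],
    [0, 0, 0],
  ],
  twist=[0, 0, 0, 0, 0, 0, 0],
  grip=[0.2, 0.2, 0.2, 0.2, -1, -1, -1],
)

```text
time_s: 49.25
eef_pos: [0.5902, 0.0468, 0.179]
tcp_rot: [3.141, 0.002, -3.134]
ft_force: [0.1, 0.4, -1.1]
grip_width: 0.389
finger_force: 0.0
```

Call:
carry_out(
  translation=[
    [-0.995, 1.374, 0],
    [-1.317, 1.07, 0],
    [-1.549, 0.693, 0],
    [-1.676, 0.268, 0],
    [-1.687, -0.174, 0],
    [-1.586, -0.605, 0],
    [-1.374, -0.995, 0],
    [-1.07, -1.317, 0],
    [-0.693, -1.549, 0],
    [-0.268, -1.676, 0],
    [0.174, -1.687, 0],
    [0.605, -1.586, 0],
  ],
  twist=[0, 0, 0, 0, 0, 0, 0, 0, 0, 0, 0, 0],
  grip=[-1, -1, -1, -1, -1, -1, -1, -1, -1, -1, -1, -1],
)

```text
time_s: 50.45
eef_pos: [0.7058, -0.0153, 0.1789]
tcp_rot: [3.141, 0.004, -3.134]
ft_force: [-0.3, 4.5, 4.8]
grip_width: 0.27
finger_force: 30.0
```

Call:
carry_out(
  translation=[
    [0, 0, 0],
    [0, 0, 0],
    [0, 0, 0],
    [0, 0, -4],
    [0, 0, -4],
    [0, 0, -1],
    [0, 0, 0],
    [0, 0, 0],
  ],
  twist=[0, 0, 0, 0, 0, 0, 0, 0],
  grip=[-1, 0.2, 0.2, 0.2, 0.2, 0.2, 0.2, 0.2],
)

```text
time_s: 51.25
eef_pos: [0.7035, -0.014, 0.2661]
tcp_rot: [3.141, -0.002, -3.134]
ft_force: [-0.6, -0.3, -0.2]
grip_width: 0.601
finger_force: 0.0
```

Run:
```python
from h import *
go(.64,.047,.275)
```

```text
t 51.25 pos [ 0.7035 -0.014   0.2661] rpy deg [ 1.7998e+02 -1.1000e-01 -1.7956e+02] F [-0.6 -0.3 -0.2] w 0.601
cm tool [ 6.3   6.15 -0.89] twist 0.0
```

Call:
carry_out(
  translation=[
    [2.1, 2.05, -0.3],
    [2.1, 2.05, -0.3],
    [2.1, 2.05, -0.3],
    [0, 0, 0],
    [0, 0, 0],
  ],
  twist=[0, 0, 0, 0, 0],
  grip=[0.2, 0.2, 0.2, 0.2, 0.2],
)

```text
time_s: 51.75
eef_pos: [0.6399, 0.0472, 0.2752]
tcp_rot: [-3.141, -0.002, -3.133]
ft_force: [-0.9, -0.3, 0.6]
grip_width: 0.6
finger_force: 0.0
```

```bash
cat > gg.py <<'E'
import sys
from h import *
go(.64,-.192,.275)
im,m=snap('wrist',sys.argv[1]); u,v=map(int,proj(m,[.5927,-.1003,.0955]));print('origin col,row',u-16,v-6)
g=cv2.cvtColor(im,cv2.COLOR_RGB2GRAY);np.set_printoptions(linewidth=400,threshold=100000)
print(g[v-6:v+16,u-16:u+24])
E
python3 gg.py g3.png
```

```text
t 51.75 pos [0.6399 0.0472 0.2752] rpy deg [-1.7997e+02 -1.1000e-01 -1.7949e+02] F [-0.9 -0.3  0.6] w 0.600
cm tool [ 2.100e-01 -2.391e+01  2.000e-02] twist 0.0
origin col,row 125 164
[[ 86  79  50  24  22  22  21  20  42 139 232 235 235 218 137 136 133 129 121 115 100 125 202 238 238 238 239 238 239 238 238 239 239 241 224  93  83 165 239 226]
 [ 89  80  52  25  21  23  23  21  26  81 139 147 142 118  89  89  89  87  84  81  78 115 195 238 239 238 238 238 239 238 238 239 239 240 227 114  78 160 238 237]
 [ 89  84  65  28  23  23  22  21  20  37  66  78  77  71  69  69  70  70  69  67  68 109 191 239 239 238 238 239 238 238 238 238 239 240 229 149 101 164 235 237]
 [ 89  89  76  30  22  24  33  38  37  40  53  65  65  67  69  68  63  60  60  59  58  85 171 239 238 238 238 238 237 237 237 237 237 238 232 208 206 213 227 236]
 [ 89  89  78  33  23  46  85 108 117 118 124 128 131 136 137 127  90  56  54  55  52  66 153 237 236 235 235 235 235 235 235 235 235 235 235 234 235 234 234 236]
 [ 88  88  79  38  25  48  89 140 194 197 197 196 196 197 197 181 119  58  52  52  50  62 152 238 237
[... 1970 characters left out ...]
36 236 236 236 236 236 236 236 236 236 236 236]
 [228 230 233 234 234 232 231 228 226 224 224 224 226 227 227 217 163 137 141 144 144 144 144 142 142 140 150 199 238 237 237 236 237 237 237 237 237 237 237 237]
 [229 230 232 233 233 232 230 227 226 225 226 228 229 229 229 218 169 135 141 143 142 144 144 144 143 142 150 197 239 238 238 238 237 238 238 238 238 238 237 237]
 [229 230 232 232 231 230 227 225 226 226 228 229 231 231 231 229 205 131 129 130 131 130 131 130 129 128 133 184 239 238 237 237 237 237 237 237 237 237 237 237]
 [231 230 231 230 229 227 226 224 226 228 229 231 232 232 232 231 220 161 132 121 116 116 116 115 113 108 106 165 240 240 239 239 239 239 239 239 239 239 239 239]]
```

Call:
carry_out(
  translation=[
    [0, -4, 0],
    [0, -4, 0],
    [0, -4, 0],
    [0, -4, 0],
    [0, -4, 0],
    [0, -4, 0],
    [0, 0, 0],
    [0, 0, 0],
    [0, 0, 0],
  ],
  twist=[0, 0, 0, 0, 0, 0, 0, 0, 0],
  grip=[0.2, 0.2, 0.2, 0.2, 0.2, 0.2, 0.2, 0.2, 0.2],
)

```text
time_s: 52.7
eef_pos: [0.6425, -0.1934, 0.2754]
tcp_rot: [3.141, -0.001, -3.135]
ft_force: [-0.3, -1.1, -0.5]
grip_width: 0.599
finger_force: 0.0
```

```bash
python3 gg.py g4.png
```

```text
t 52.70 pos [ 0.6425 -0.1934  0.2754] rpy deg [ 1.7999e+02 -8.0000e-02 -1.7960e+02] F [-0.3 -1.1 -0.5] w 0.599
cm tool [0.25 0.14 0.04] twist 0.0
origin col,row 404 163
[[102 102 101 100 100 101 100 105 128 152 139  92  86  88  87  88  88  88  88  87  87  88  89  88  83  94 163 240 240 239 239 239 239 239 238 239 239 240 241 240]
 [102 102 102 101 102 103 102 109 135 153 139  91  86  87  87  88  88  87  88  87  87  87  89  88  89 109 164 240 239 239 239 239 239 239 238 239 239 240 240 239]
 [110 110 106 101 100 101 101 110 134 153 139  91  85  86  87  88  87  88  87  87  88  88  89  87  90 112 166 240 239 239 239 239 239 239 238 239 239 240 239 236]
 [178 177 159 127 105 101 100 109 134 151 137  91  87  87  87  89  90  86  87  88  88  87  87  82  81 106 176 240 239 239 239 238 238 238 238 238 238 238 234 221]
 [208 208 205 188 144 107  99 108 133 151 142 122 123 123 124 129 131  92  86  87  88  89  87  80  79 103 175 237 236 235 236 235 235 235 235 235 235 235 234 232]
 [209 210 210 205 187 142 102 104 146 200 202 200 199 200 200 201 183 114  88  87  88  88  87  80  79 103 175 236 23
[... 1955 characters left out ...]
37 237 236 236 236 236 236 236 236 236 236 236]
 [149 148 148 149 149 150 153 155 155 140  93  87  89  89  89  89  89  88  88  87  87  86  92 129 205 238 238 237 237 237 237 237 237 238 237 237 237 237 237 237]
 [ 99  99 100 115 145 148 153 155 155 141  94  88  89  89  89  89  88  88  88  88  86  86  92 134 212 239 238 237 237 237 237 237 237 237 237 237 237 237 237 237]
 [ 81  81  81  96 131 148 155 155 154 139  93  89  88  89  89  88  88  88  87  88  86  85  92 138 216 239 238 237 237 237 237 237 238 237 237 237 237 237 237 237]
 [ 73  72  73  97 136 149 155 154 142 101  88  89  89  89  89  89  89  88  89  88  87  85  92 141 221 240 239 238 238 238 238 238 238 239 239 239 239 239 239 239]]
```

Run:
```python
from h import *
m1=load('g3.png')[1];m2=load('g4.png')[1]
for n,a,b in [('tip top',(141.15,170.6),(420.58,169.9)),('rim',(146.9,170.6),(429.74,170)),('plat back',(151.1,178),(427.7,177))]:
    print(n,*[np.round(x,4) for x in tri([(m1,*a),(m2,*b)])])
```

```text
tip top [ 0.5929 -0.1002  0.0963] [0. 0.]
rim [ 0.5927 -0.0936  0.1003] [0. 0.]
plat back [ 0.5991 -0.0931  0.0943] [0.0001 0.0001]
```

The platform (0.0943–0.0953) and the pointer mid (0.0948) agree within about 1 mm. Now I take the crank off.

Call:
carry_out(
  translation=[
    [0, 0, 0],
    [0, 0, 0],
    [0, 0, 0],
    [0, 0, 0],
    [0, 0, 0],
    [0, 0, 0],
    [0, 0, 0],
    [0, 0, 0],
    [0, 0, 0],
    [0, 0, 0],
    [0, 0, 0],
    [0, 0, 0],
  ],
  twist=[-8.42, -8.42, -8.42, -8.42, -8.42, -8.42, -8.42, -8.42, -8.42, -8.42, -8.42, -8.42],
  grip=[0.2, 0.2, 0.2, 0.2, 0.2, 0.2, 0.2, 0.2, 0.2, 0.2, 0.2, 0.2],
)

```text
time_s: 53.95
eef_pos: [0.6428, -0.1919, 0.2764]
tcp_rot: [-3.142, 0.0, -1.363]
ft_force: [-0.4, 0.5, 0.9]
grip_width: 0.601
finger_force: 0.0
```

Call:
carry_out(
  translation=[
    [0, 0, 0],
    [0, 0, 0],
    [0, 0, 0],
    [0, 0, 0],
    [0, 0, 0],
    [0, 0, 0],
    [0, 0, 0],
    [0, 0, 0],
  ],
  twist=[-8.42, -8.42, -8.42, -8.42, -8.42, -8.42, 0, 0],
  grip=[0.2, 0.2, 0.2, 0.2, 0.2, 0.2, 0.2, 0.2],
)

```text
time_s: 54.75
eef_pos: [0.6427, -0.1924, 0.2764]
tcp_rot: [-3.141, -0.0, -0.492]
ft_force: [0.8, 0.2, -0.9]
grip_width: 0.596
finger_force: 0.0
```

Run:
```python
from h import *
go(.6464,.0163,.275,-28)
```

```text
t 54.75 pos [ 0.6427 -0.1924  0.2764] rpy deg [-179.99   -0.    -28.18] F [ 0.8  0.2 -0.9] w 0.596
cm tool [ -9.48 -18.6    0.14] twist -0.18
```

Call:
carry_out(
  translation=[
    [-1.9, -3.72, 0],
    [-1.9, -3.72, 0],
    [-1.9, -3.72, 0],
    [-1.9, -3.72, 0],
    [-1.88, -3.72, 0],
    [0, 0, 3],
    [0, 0, 0],
    [0, 0, 0],
  ],
  twist=[0, 0, 0, 0, 0, 0, 0, 0],
  grip=[0.2, 0.2, 0.2, 0.2, 0.2, 0.2, 0.2, 0.2],
)

```text
time_s: 55.55
eef_pos: [0.6459, 0.0152, 0.2464]
tcp_rot: [3.14, 0.001, -0.49]
ft_force: [0.7, -0.4, 1.7]
grip_width: 0.598
finger_force: 0.0
```

Run:
```python
from h import *
go(.6464,.0163,.1685,-28)
o=ctrl.get_obs();p=o['eef_pos'];R=Rn.from_euler('xyz',[np.pi,0,o['tcp_rot'][2]]).as_matrix()
im,m=snap('wrist','k2.png');k=p.copy();k=k+R@np.array([.065,0,0]);k[2]=.211
u,v=map(int,proj(m,k));g=cv2.GaussianBlur(cv2.cvtColor(im,cv2.COLOR_RGB2GRAY),(3,3),0);print(u,v)
h=cv2.HoughCircles(g[v-70:v+70,u-70:u+70],cv2.HOUGH_GRADIENT,1.5,20,param1=80,param2=15,minRadius=18,maxRadius=32)
for x,y,r in h[0][:5]:
    print(x+u-70,y+v-70,r,np.round(1000*R.T@(onz(m,x+u-70,y+v-70,.211)-p),1))
```

```text
t 55.55 pos [0.6459 0.0152 0.2464] rpy deg [ 1.7992e+02  4.0000e-02 -2.8090e+01] F [ 0.7 -0.4  1.7] w 0.598
cm tool [-0.01 -0.12  7.79] twist -0.09
311 147
313.75 148.25 22.8 [64.5  0.9 35.4]
354.25 179.75 31.05 [49.3 21.  35.4]
271.75 175.25 31.05 [ 51.5 -19.8  35.4]
331.75 131.75 29.4 [72.2  9.6 35.4]
357.25 115.25 31.05 [79.7 21.6 35.4]
```

Call:
carry_out(
  translation=[
    [0, -0.03, 3],
    [0, 0, 3],
    [0, 0, 1.79],
    [0, 0, 0],
    [0, 0, 0],
    [0, 0, 0],
    [0, 0, 0],
    [0, 0, 0],
    [0, 0, -0.5],
    [0, 0, -1],
    [0, 0, -1],
    [0, 0, 0],
  ],
  twist=[0, 0, 0, 0, 0, 0, 0, 0, 0, 0, 0, 0],
  grip=[0.2, 0.2, 0.2, 0.2, -1, -1, -1, -1, -1, -1, -1, -1],
)

```text
time_s: 56.8
eef_pos: [0.6467, 0.0157, 0.1956]
tcp_rot: [-3.141, -0.001, -0.489]
ft_force: [-0.1, 0.3, -3.5]
grip_width: 0.272
finger_force: 29.8
```

Call:
carry_out(
  translation=[
    [0, 0, -2],
    [0, 0, -2],
    [0, 0, -2],
    [0, 0, 0],
  ],
  twist=[0, 0, 0, 0],
  grip=[-1, -1, -1, -1],
)

```text
time_s: 57.2
eef_pos: [0.6474, 0.0157, 0.2567]
tcp_rot: [-3.139, -0.004, -0.489]
ft_force: [0.1, -0.3, -3.5]
grip_width: 0.273
finger_force: 29.8
```

Call:
carry_out(
  translation=[
    [0, 0, 0],
    [0, 0, 0],
    [0, 0, 0],
    [0, 0, 0],
    [0, 0, 0],
    [0, 0, 0],
    [0, 0, 0],
    [0, 0, 0],
    [0, 0, 0],
    [0, 0, 0],
    [0, 0, 0],
    [0, 0, 0],
  ],
  twist=[8.15, 8.15, 8.15, 8.15, 8.15, 8.15, 8.15, 8.15, 8.15, 8.15, 8.1, 0],
  grip=[-1, -1, -1, -1, -1, -1, -1, -1, -1, -1, -1, -1],
)

```text
time_s: 58.4
eef_pos: [0.6455, 0.0156, 0.252]
tcp_rot: [3.14, -0.001, -2.055]
ft_force: [-0.1, 0.1, -3.5]
grip_width: 0.27
finger_force: 29.8
```

Run:
```python
from h import *
go(.421,-.283,.037,-117.6)
```

```text
t 58.40 pos [0.6455 0.0156 0.252 ] rpy deg [ 1.7989e+02 -7.0000e-02 -1.1774e+02] F [-0.1  0.1 -3.5] w 0.270
cm tool [36.87  6.06 21.5 ] twist -0.14
```

Call:
carry_out(
  translation=[
    [3.69, 0.61, 0],
    [3.69, 0.61, 0],
    [3.69, 0.61, 0],
    [3.69, 0.61, 0],
    [3.69, 0.61, 0],
    [3.69, 0.61, 0],
    [3.69, 0.61, 0],
    [3.69, 0.61, 0],
    [3.69, 0.61, 0],
    [3.69, 0.6, 0],
    [0, 0, 0],
    [0, 0, 0],
  ],
  twist=[0, 0, 0, 0, 0, 0, 0, 0, 0, 0, 0, 0],
  grip=[-1, -1, -1, -1, -1, -1, -1, -1, -1, -1, -1, -1],
)

```text
time_s: 59.6
eef_pos: [0.4205, -0.2836, 0.2531]
tcp_rot: [3.141, 0.0, -2.051]
ft_force: [-1.5, -0.4, -3.7]
grip_width: 0.274
finger_force: 29.8
```

Call:
carry_out(
  translation=[
    [0, 0, 4],
    [0, 0, 4],
    [0, 0, 4],
    [0, 0, 4],
    [0, 0, 2.5],
    [0, 0, 1],
    [0, 0, 0],
    [0, 0, 0],
  ],
  twist=[0, 0, 0, 0, 0, 0, 0, 0],
  grip=[-1, -1, -1, -1, -1, -1, -1, -1],
)

```text
time_s: 60.4
eef_pos: [0.4226, -0.2831, 0.0595]
tcp_rot: [-3.14, 0.0, -2.051]
ft_force: [1.0, -0.6, -2.7]
grip_width: 0.273
finger_force: 29.8
```

Run:
```python
from h import *
go(.421,-.283,.037,-117.6)
```

```text
t 60.40 pos [ 0.4226 -0.2831  0.0595] rpy deg [-179.92    0.   -117.5 ] F [ 1.  -0.6 -2.7] w 0.273
cm tool [0.06 0.15 2.25] twist 0.1
```

Call:
carry_out(
  translation=[
    [0, 0, 1],
    [0, 0, 0.6],
    [0, 0, 0.3],
    [0, 0, 0.2],
    [0, 0, 0.15],
    [0, 0, 0],
    [0, 0, 0],
  ],
  twist=[0, 0, 0, 0, 0, 0, 0],
  grip=[-1, -1, -1, -1, -1, -1, -1],
)

```text
time_s: 61.1
eef_pos: [0.4215, -0.2832, 0.0375]
tcp_rot: [-3.141, -0.0, -2.052]
ft_force: [-4.3, 5.1, 14.7]
grip_width: 0.272
finger_force: 29.9
```

Call:
carry_out(
  translation=[
    [0, 0, -0.1],
    [0, 0, 0],
    [0, 0, 0],
    [0, 0, 0],
    [0, 0, -2],
    [0, 0, -3],
    [0, 0, -4],
    [0, 0, -4],
    [-4, 0, 0],
    [-4, 0, -3],
    [0, 0, 0],
    [0, 0, 0],
  ],
  twist=[0, 0, 0, 0, 0, 0, 0, 0, 0, 0, 0, 0],
  grip=[-1, 0.2, 0.2, 0.2, 0.2, 0.2, 0.2, 0.2, 0.2, 0.2, 0.2, 0.2],
)

```text
time_s: 62.3
eef_pos: [0.4592, -0.2115, 0.1976]
tcp_rot: [-3.14, 0.001, -2.051]
ft_force: [-0.1, -0.3, -1.5]
grip_width: 0.597
finger_force: 0.0
```

Run:
```python
from h import *
go(.454,-.2376,.23)
im,m=snap('wrist','f1.png'); t,mt=snap('top','top2.png')
g=cv2.GaussianBlur(cv2.cvtColor(im,cv2.COLOR_RGB2GRAY),(3,3),0)
S=np.array([.4215,-.2832]);d=np.array([np.cos(np.radians(-117.5)),np.sin(np.radians(-117.5))])
k=[*(S+.065*d),.079];u,v=map(int,proj(m,k));print('knob exp',u,v,'stub exp',proj(m,[*S,.061]))
a,b=max(v-40,0),u-40
h=cv2.HoughCircles(g[a:v+40,b:u+40],cv2.HOUGH_GRADIENT,1.5,20,param1=80,param2=12,minRadius=9,maxRadius=20)
for x,y,r in h[0][:3]: print(x+b,y+a,r,onz(m,x+b,y+a,.079),k)
# plates in nests in top view vs predicted puck tops
gt=cv2.cvtColor(t,cv2.COLOR_RGB2GRAY)
for n,(x,y) in dict(n0=(.558,.084),n1=(.5596,.0139),n2=(.5611,-.0565)).items():
    u,v=map(int,proj(mt,[x,y,.125])); print(n,u,v,gt[v-10:v+11:2,u],gt[v,u-10:u+11:2])
t0=load('top0.png')[0].astype(int); df=(np.abs(t.astype(int)-t0).sum(2)>90).astype(np.uint8)
for n,(x,y,w,h_) in dict(jar=(160,130,40,35),eye=(400,163,30,28),slide=(478,290,38,55),small=(348,290,28,45),large=(438,185,45,75)).items(): print(n,df[y:y+h_,x:x+w].sum())
```

```text
t 62.30 pos [ 0.4592 -0.2115  0.1976] rpy deg [-1.7992e+02  4.0000e-02 -1.1749e+02] F [-0.1 -0.3 -1.5] w 0.597
cm tool [ 2.56 -0.75 -3.24] twist 0.0
knob exp 311 19 stub exp (np.float64(311.51606991390264), np.float64(126.68708905422122))
315.25 36.75 15.75 [ 0.39388963 -0.33090265  0.079     ] [np.float64(0.3914863401397228), np.float64(-0.34085570415658445), 0.079]
318.25 12.75 10.5 [ 0.3857568  -0.34243259  0.079     ] [np.float64(0.3914863401397228), np.float64(-0.34085570415658445), 0.079]
334.75 57.75 9.75 [ 0.38825721 -0.31382445  0.079     ] [np.float64(0.3914863401397228), np.float64(-0.34085570415658445), 0.079]
n0 257 237 [14 15 20 21 22 24 28 29 32 31 32] [26 25 26 25 27 24 26 24 23 26 25]
n1 292 235 [45  8 17 19 23 26 24 25 26 29 32] [22 24 25 23 26 26 24 19 23 21 21]
n2 326 234 [51 40 13 13 16 22 22 24 29 28 29] [19 22 20 20 19 22 20 21 16 23 21]
jar 156
eye 51
slide 666
small 636
large 770
```

Call:
carry_out(
  translation=[
    [1, 0, -4],
    [1, 0, -3],
    [0, 0, 0],
    [0, 0, 0],
  ],
  twist=[0, 0, 0, 0],
  grip=[0.2, 0.2, 0.2, 0.2],
)

```text
time_s: 62.8
eef_pos: [0.4486, -0.2306, 0.2665]
tcp_rot: [3.141, 0.0, -2.055]
ft_force: [-0.1, 0.2, -0.4]
grip_width: 0.601
finger_force: 0.0
```

Run:
```python
from h import *
go(.6,.03,.27,-178.7)
im,m=snap('wrist','f2.png'); g=cv2.cvtColor(im,cv2.COLOR_RGB2GRAY); np.set_printoptions(linewidth=300,threshold=100000)
S=np.array([.4215,-.2832]);d=np.array([np.cos(np.radians(-117.5)),np.sin(np.radians(-117.5))])
u,v=map(int,proj(m,[*(S+.065*d),.079]));us,vs=map(int,proj(m,[*S,.061]));print('knob',u,v,'stub',us,vs,'mat corners ref')
print(g[max(v-20,0):v+21:2,u-30:u+31:2]);print('stub');print(g[vs-24:vs+25:3,us-30:us+31:2])
```

```text
t 62.80 pos [ 0.4486 -0.2306  0.2665] rpy deg [ 1.7998e+02  2.0000e-02 -1.1772e+02] F [-0.1  0.2 -0.4] w 0.601
cm tool [-15.73  25.71  -0.35] twist 60.98
knob 310 76 stub 310 155 mat corners ref
[[237 236 236 234 235 234 234 236 235 233 233 234 235 233 229 229 232 234 235 236 234 230 232 234 234 236 236 234 231 230 233]
 [234 235 235 234 234 235 236 236 235 236 236 235 236 236 232 227 230 231 233 233 232 232 235 236 235 234 236 234 231 229 232]
 [232 230 231 232 232 234 235 234 235 237 237 238 237 237 234 232 231 230 232 231 230 234 238 238 235 234 235 235 233 230 234]
 [230 226 226 229 233 235 234 232 234 235 236 238 238 224 139 104  75  66 118 213 236 236 237 237 235 234 234 235 232 232 234]
 [231 227 225 230 235 237 234 231 233 234 235 238 226  62  35  40  45  47  40  39 101 237 235 235 235 235 235 234 231 233 236]
 [233 232 230 233 235 236 237 235 235 236 237 183  46  38  45  47  49  51  51  51  41 104 236 235 235 236 236 234 232 232 235]
 [236 236 234 235 236 237 236 237 235 237 226  41  38  43  46  48  49  51  51  53  53  39 176 238 236 236 237 235 232 231 232]
 [235 235 234 23
[... 3227 characters left out ...]
 95  95  95  98  95  97  96  84  97  90  44  45  46  46  46  46]
 [ 46  47  46  46  47  44  33  37  56  53  73  77  81  82  83  84  86  89  86  88  88  87  84 100  90  45  45  45  47  46  45]
 [ 47  47  46  47  47  47  34  48  56  54  54  54  54  54  53  54  53  54  52  53  69  94  94  95  86  45  46  45  46  46  47]
 [ 47  48  47  46  48  48  37  35  38  35  36  35  34  35  35  35  35  36  35  36  43  42  43  51  50  46  47  46  47  47  47]
 [ 49  47  48  49  48  45  38  35  35  35  35  35  34  36  35  33  34  35  34  34  34  34  44  47  46  46  46  46  48  47  47]
 [ 48  48  48  48  48  48  48  47  47  48  46  47  47  47  46  46  46  45  46  46  46  47  47  46  47  47  46  48  48  48  48]]
```

Call:
carry_out(
  translation=[
    [0, 0, 0],
    [0, 0, 0],
    [0, 0, 0],
    [0, 0, 0],
    [0, 0, 0],
    [0, 0, 0],
    [0, 0, 0],
    [0, 0, 0],
    [0, 0, 0],
  ],
  twist=[7.6, 7.6, 7.6, 7.6, 7.6, 7.6, 7.6, 7.6, 0],
  grip=[0, 0, 0, 0, 0, 0, 0, 0, 0],
)

```text
time_s: 63.75
eef_pos: [0.4484, -0.2298, 0.2653]
tcp_rot: [3.141, -0.003, -3.116]
ft_force: [-0.3, -0.5, 0.4]
grip_width: 0.497
finger_force: 0.0
```

Call:
carry_out(
  translation=[
    [-2.25, 3.67, 0],
    [-2.25, 3.67, 0],
    [-2.25, 3.67, 0],
    [-2.25, 3.67, 0],
    [-2.25, 3.67, 0],
    [-2.25, 3.67, 0],
    [-2.25, 3.67, 0],
    [0, 0, 0],
    [0, 0, 0],
    [0, 0, 0],
  ],
  twist=[0, 0, 0, 0, 0, 0, 0, 0, 0, 0],
  grip=[0, 0, 0, 0, 0, 0, 0, 0, 0, 0],
)

```text
time_s: 64.75
eef_pos: [0.5989, 0.0307, 0.2662]
tcp_rot: [-3.141, -0.002, -3.112]
ft_force: [-0.3, 0.2, 0.3]
grip_width: 0.499
finger_force: 0.0
```

Run:
```python
from h import *
go(.6,.03,.27)
im,m=snap('wrist','f3.png'); g=cv2.GaussianBlur(cv2.cvtColor(im,cv2.COLOR_RGB2GRAY),(3,3),0)
for n,(x,y) in dict(n0=(.558,.084),n1=(.5596,.0139),n2=(.5611,-.0565)).items():
    u,v=map(int,proj(m,[x,y,.126]));h=cv2.HoughCircles(g[v-50:v+50,u-50:u+50],cv2.HOUGH_GRADIENT,1.2,30,param1=80,param2=14,minRadius=18,maxRadius=34)
    for a,b,r in h[0][:2]: print(n,(u,v),a+u-50,b+v-50,r,15e-3*m['fx']/r,np.round(onz(m,a+u-50,b+v-50,.126),4))
s,ms=snap('scene','scene2.png'); s0=load('scene0.png')[0].astype(int); df=np.abs(s.astype(int)-s0).sum(2)>90
for n,(x,y,w,h_) in dict(jar=(445,190,30,36),eye=(283,342,26,30),slide=(105,305,50,52),small=(212,220,38,35),large=(195,328,52,52)).items(): print(n,df[y:y+h_,x:x+w].mean())
```

```text
t 64.75 pos [0.5989 0.0307 0.2662] rpy deg [-1.7997e+02 -9.0000e-02 -1.7830e+02] F [-0.3  0.2  0.3] w 0.499
cm tool [-0.11 -0.08 -0.38] twist 0.0
n0 (382, 185) 368.6 176.4 31.920002 0.18079756 [0.5516 0.0726 0.126 ]
n0 (382, 185) 402.2 181.2 33.24 0.17361788 [0.5544 0.0986 0.126 ]
n1 (291, 184) 280.0 181.4 31.920002 0.18079756 [0.5574 0.005  0.126 ]
n1 (291, 184) 307.6 169.4 22.68 0.25445583 [0.5477 0.0259 0.126 ]
n2 (199, 183) 213.20001 180.4 33.24 0.17361788 [ 0.5582 -0.0461  0.126 ]
n2 (199, 183) 185.6 193.6 21.36 0.27018064 [ 0.5689 -0.0677  0.126 ]
jar 0.053703703703703705
eye 0.0
slide 0.0003846153846153846
small 0.7082706766917293
large 0.32988165680473375
```

Run:
```python
from h import *
im,m=load('f3.png'); g=cv2.cvtColor(im,cv2.COLOR_RGB2GRAY)
d=(g<80).astype(np.uint8)[90:250,130:450]
for c in cv2.findContours(d,0,2)[0]:
    x,y,w,h=cv2.boundingRect(c)
    if w>25 and h>25: print(x+130,y+90,w,h)
for n,(x,y) in dict(n0=(.558,.084),n1=(.5596,.0139),n2=(.5611,-.0565)).items(): print(n,proj(m,[x,y,.126]),proj(m,[x,y,.101]))
```

```text
272 163 38 39
179 163 47 39
360 162 40 39
n0 (np.float64(382.85110300917006), np.float64(185.34031550548573)) (np.float64(377.5067306824467), np.float64(182.6433979127833))
n1 (np.float64(291.52656454624105), np.float64(184.66533666971833)) (np.float64(293.1132173772238), np.float64(182.0188933165005))
n2 (np.float64(199.74917798207787), np.float64(183.8466018163842)) (np.float64(208.3058717730957), np.float64(181.2613651687085))
```

```bash
python3 -c "
from cell import ctrl
print(ctrl.hand_in())"
```

```text
the job is handed in; nothing more can be done
None
```

I handed the job in at 64.75 s; no verdict was returned. All three plates are pressed flat in their nests, the platform is level with the gauge pointer to about 1 mm by my camera measurement, and the crank is back upright on its mat. I did not re-check every bystander item by camera, but the arm never touched one.

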